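# Nest the last embedding angle back into its tray

### The job

The bright brass embedding angle has been left standing on its long leg on the paper towel to dry. Lay it over gently onto its side on the bench or towel, on whichever side makes its legs run the same way round as the three angles stored in the steel tray, and let it go; then take it again from above and nest it into the V of the innermost stored angle, long leg along long leg and short along short, flat on the tray floor and pushed fully home against both legs. Leave the stored angles in their corner and everything else on the bench undisturbed.

Things in the scene. Friction and masses are not known exactly. Their poses are not given: they have to be found in the camera images.
- angle: Bright brass L, bar 12 mm thick, 20 mm high, 0.15-0.31 kg. Origin: outer corner, mid-height. Long leg x 0..75, y 0..12 mm; short leg x 0..12, y 0..45 mm; height z -10..10. Starts standing on the outer face of its long leg: y up, short leg upright, z level. Laid on its side with z up its legs run the same way round as the stored ones; with z down it is a mirror image and does not fit.
- stored_inner: Innermost of three dull brass angles nested in one corner of the tray, flat on its floor, loose. Same size, origin and axes as the bright angle: z up, x along its long leg, y along its short leg. Its inner corner is at x 12, y 12 mm; fully home, the bright angle has its origin at x 12, y 12, z 0 mm in this frame and its axes parallel to these.
- stored_middle: Second dull brass angle, same shape and axes, nested around the innermost one.
- stored_outer: Third dull brass angle, same shape and axes, nested around the middle one, its outer faces against two walls of the tray.
- tray: Shallow stainless steel tray fixed to the bench: 170 mm (x) by 240 mm (y), walls 3 mm thick, 20 mm high. Origin: centre of its underside; floor top at z 3 mm. The stored angles lie in its (+x, +y) corner, long legs along tray -x beside the +y wall, short legs along tray -y, their V open to the rest of the tray.
- towel: White paper towel flat on the bench, 290 mm (x) by 220 mm (y), under 1 mm thick, fixed and of no height to the touch. Origin: its centre.
- coplin_jar: Glass Coplin staining jar with lid, 58 mm diameter foot, 106 mm tall, standing on the towel beside the angle, loose. Origin: centre of its underside.
- coplin_jar_far: Glass Coplin jar without lid, 58 mm diameter, 88 mm tall, at the back of the bench, loose. Origin: centre of its underside.
- cassette: Pink plastic tissue cassette, 28 by 40 by 6.5 mm, lying on the tray floor towards its -y end, loose. Origin: centre of its underside.
- amber_bottle: Amber glass bottle, blue cap, 66 mm diameter, 165 mm tall, at the back, loose. Origin: centre of its underside.
- reagent_jar: Amber glass jar, red cap, 60 mm diameter, 85 mm tall, at the back, loose. Origin: centre of its underside.
- beaker: Glass beaker, 68 mm diameter, 90 mm tall, at the back, loose. Origin: centre of its underside.
- textbook: Blue textbook, 180 by 250 by 28 mm, to the left, loose. Origin: centre of its underside.
- slide_box: Blue microscope slide box, 85 by 200 by 33 mm, to the right, loose. Origin: centre of its underside.
Mind the look-alikes: they are no part of the job. What is shaped like the angle but blue is not meant. Leave any blue look-alike of the stored_inner alone.

How it is judged:
On the way:
1. the bright angle lies flat on the bench or towel outside the tray, legs the same way round as the stored ones, let go and at rest (angle between angle's own z axis and vertical below 0.1 rad and height (world z) of angle between 0.007 and 0.015 m and contact force between the fingers and angle below 0.05 N and linear speed of angle below 0.02 m/s and (x of angle in the frame of tray above 0.085 m or x of angle in the frame of tray below -0.085 m or y of angle in the frame of tray above 0.12 m or y of angle in the frame of tray below -0.12 m)), for 0.2 s.
At the end, for the whole second after the job is handed in: The bright angle lies flat on the tray floor (3 mm, 0.06 rad), let go and at rest, its outer corner within 2.5 mm of the innermost stored angle's inner corner along each leg, long legs parallel within 0.04 rad, z axis up; every stored angle within 5 mm of its start (x of angle in the frame of stored_inner between 0.0095 and 0.0145 m and y of angle in the frame of stored_inner between 0.0095 and 0.0145 m and z of angle in the frame of stored_inner between -0.003 and 0.003 m and angle between the x axis of angle and the x axis of stored_inner, either way round below 0.04 rad and angle between angle's own z axis and vertical below 0.06 rad and linear speed of angle below 0.01 m/s and contact force between the fingers and angle below 0.05 N and distance of each of stored_outer, stored_middle, stored_inner from where it was at the start of the episode below 0.005 m); the robot touches nothing.
It fails at once if the bright angle is let fall over, dropped or flung (it turns faster than 12 rad/s) (angular speed of angle above 12 rad/s).
It fails at once if a bystander is moved more than 30 mm (distance of any of coplin_jar, coplin_jar_far, cassette, amber_bottle, reagent_jar, beaker, textbook, slide_box from where it was at the start of the episode above 0.03 m).
It fails at once if a jar, bottle or beaker is tipped (angle between any of coplin_jar, coplin_jar_far, amber_bottle, reagent_jar, beaker's own z axis and vertical above 0.4 rad).
It also fails if it takes over 66 s, if anything falls off the work surface, if the arm or the gripper's body presses on something with over 40 N, if the wrist force passes 120 N, or if a joint passes its speed limit or range.

### The arm

A 6-joint arm with a two-finger parallel gripper is mounted at the origin on the work surface. World frame = base frame: x ahead of the robot, y to its left, z up, the work surface at z = 0. Lengths are in m, angles in rad, forces in N, time in s.
With the tool pointing down it reaches from about 0.225 to 0.875 m from the base axis. Payload 3.4 kg.
Tool frame: the origin (TCP) lies between the finger pads; the fingertips stand 8 mm ahead of it and the grasp point (between the pads) lies 11 mm behind it; z points along the fingers, y is the line along which they close (so a half turn about z gives the same grasp; the last joint's range is limited). The gripper opens to 85 mm and grips with 20 to 120 N. Pads are 22 mm wide; open, the fingers measure 114 mm over their backs; the gripper's body (76 mm by 85 mm) begins 54 mm behind the grasp point. The pads swing forward as they close: fully open they stand 13 mm farther back than shut.
Start: joints at [1.003, 0.276, 1.505, -0, 1.361, -0.121], TCP at [0.248, 0.519, 0.239] pointing down, gripper open.
Joint ranges: [-2.89, 2.89], [-0.75, 2.08], [0.22, 2.7], [-1.18, 4.32], [0.11, 2.71], [-2.7, 2.7]. Speed limits (rad/s): [2.57, 2.57, 3.14, 3.14, 3.14, 3.14].

### API

Orientations are given as a unit quaternion [w, x, y, z].
In Python, from rig import manip, optics, finder gives the robot as it stands.
- The arm moves only by the tool servo_tool, never from a script. Its argument "increments" is a list of rows, each a list of 7 numbers: the shift along the tool's x, y, z in cm, then the turn, a rotation vector about the tool's x, y, z in degrees, then the closure, from -1 (fully open) to 1 (shut). In form: [[x, y, z, rx, ry, rz, gripper], ...]. A call has exactly 5 rows; each row shifts and turns the commanded pose from where the row before left it, along the tool's axes as they then stand; what a row does not reach is not made up. A row lasts 1/10 s, in which the tool goes at most 50 mm and 8.59 degrees, less where a joint would pass 70% of its speed; a pose out of reach is approached as far as the arm can. A call is refused whole if a number of a shift passes 5 or a number of a turn 8.59, either way. A call with a gripper value outside its range is refused whole. The fingers move at their own pace and stop on an object; "squeeze" is the grip in N (left out, the last holds). Time passes only in rows, so rows that do not move let the fingers close, or fill a call up. It gives the time, the measured TCP pose, the force, the opening and the grip force at its end, in the units of the state.
- manip.get_state(): the state, without advancing time (a new reading comes with each control period).
- optics.get_image(name): name is "scene" or "side" or "wrist"; returns the picture (400x640x3 uint8, red, green, blue); there is no depth.
- optics.get_calibration(name): a dict with "fov_y" (degrees; the focal length in pixels is half the picture's height over the tangent of half this angle, whatever the lens; pixels are square), "cx", "cy" (the principal point, pixels), "world_to_cam" (4x4, takes a point from world to camera coordinates). Camera axes: x right, y down, z forward; pixel columns grow to the right and rows downward; lengths in m; the calibration is good to about 2 mm. A picture is of the moment at which its call begins: read the wrist's pose just before it. get_calibration takes no time and is no camera call; for the wrist camera it gives the pose at the moment of the call.
- manip.sign_off(): hands the job in; it is judged then, once.
Trained networks look in the newest picture that a camera, given by its name, has taken for a name from the list of things; names that differ only in an ending like _2 or _b are one class to them, and where a whole thing is asked for, a point or a joint stands for the part that bears it (a point fixed in the world has none). Each returns a list of dicts, best first, with "p" (0 to 1); they miss things now and then, are a little off and sometimes report something else, mostly with a low value. They report only what shows in the picture. A call takes as long as a camera call. They do not tell look-alikes from the thing itself.
- finder.silhouettes(label, camera): "region" (400x640 bool, what is visible of it) and "box" ([centre column, centre row, width, height] in pixels, round what is visible of it).
- finder.tip_of(label, camera): "at" ([column, row] in pixels: a listed point, or the origin of a listed thing).
The state is a dict: "clock": time; "qpos": joint angles; "qd": joint speeds; "effort": joint torques, N m; "position": TCP position; "ee_rot": TCP orientation; "contact_force": force on the tool from outside, world axes, zero at the start; "moment": the same for the moment, N m; "width": finger opening in m; "gripper_force": force on a finger pad.
Only numpy, scipy, OpenCV 4.12 (cv2) and the standard library are available. Lean on these libraries where they do the work, as an engineer would, in place of code of your own. Each camera call takes 0.05 s, during which the arm holds its last target. There are 200 camera calls.

## Working session

There is one attempt and no reset: what is moved stays moved. The work goes in short steps, Python scripts to look and compute and a tool call to move; the robot and the scene stay as the last step left them, time stands still between calls to the robot, and variables do not carry over. Pictures are saved under pics/ and viewed, at most 13 in all, crops included, and the job is handed in when it is done.

Besides the shell and the picture viewer there is one more tool, called after ">>>" in YAML: its name, and indented under it one key for each argument. servo_tool: Moves the arm, as the interface text tells. Its arguments: {"type":"object","properties":{"increments":{"type":"array","items":{"type":"array","items":{"type":"number"}}},"squeeze":{"type":"number"}},"required":["increments"]}

```bash
mkdir -p pics; ls; python3 - <<'E'
from rig import manip, optics, finder
import cv2,numpy as np
s=manip.get_state();print({k:np.round(v,3) for k,v in s.items()})
for n in ["scene","side","wrist"]:
    im=optics.get_image(n);cv2.imwrite(f"pics/{n}0.png",im[:,:,::-1])
    c=optics.get_calibration(n);print(n,c["fov_y"],c["cx"],c["cy"],np.round(c["world_to_cam"],3).tolist())
a=[cv2.imread(f"pics/{n}0.png") for n in ["scene","side"]]
cv2.imwrite("pics/a.png",cv2.resize(np.vstack(a),(480,600)))
E
```

```text
pics
{'clock': np.float64(0.0), 'qpos': array([ 1.003,  0.277,  1.506,  0.   ,  1.361, -0.121]), 'qd': array([-0.001,  0.   , -0.001, -0.001,  0.001,  0.001]), 'effort': array([ 1.0000e-03, -4.1676e+01, -2.4580e+01, -0.0000e+00,  1.1000e-02,
        0.0000e+00]), 'position': array([0.248, 0.518, 0.238]), 'ee_rot': array([-0.   ,  0.222,  0.975, -0.001]), 'contact_force': array([-0.253,  0.354,  0.022]), 'moment': array([-0.034, -0.013, -0.058]), 'gripper_force': np.float64(0.0), 'width': np.float64(0.086)}
scene 44.74567910098285 322.8431886927569 207.57913337487452 [[0.72, 0.694, -0.009, -0.429], [0.524, -0.552, -0.649, -0.278], [-0.455, 0.463, -0.761, 1.925], [0.0, 0.0, 0.0, 1.0]]
side 52.66135540797583 309.00580927004984 202.48874558700555 [[0.799, -0.601, 0.013, -0.467], [-0.451, -0.614, -0.647, 0.3], [0.397, 0.512, -0.762, 0.987], [0.0, 0.0, 0.0, 1.0]]
wrist 64.12136995388596 316.5290646644891 199.85383353278593 [[0.432, 0.902, -0.002, -0.573], [0.866, -0.414, 0.28, -0.036], [0.252, -0.123, -0.96, 0.379], [0.0, 0.0, 0.0, 1.0]]
```

View pics/scene0.png

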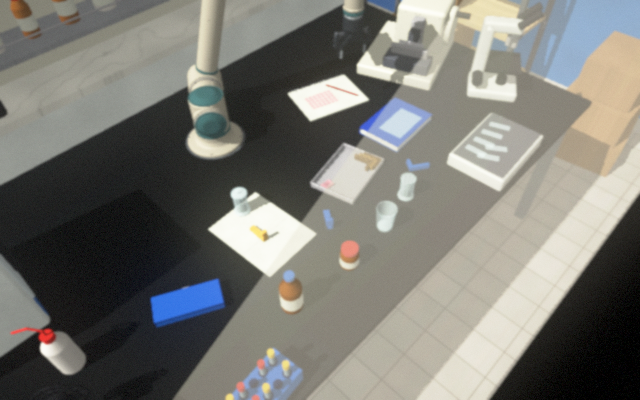

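View pics/side0.png

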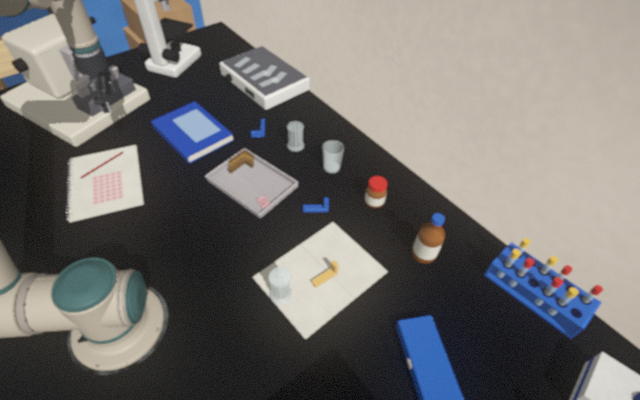

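Bright yellow angle at scene (259,233) / side (325,273), standing on the towel. The blue L's at scene (417,165) and (328,218) are decoys because of their colour. The dull brass stack is in the tray at scene (368,160). One crop will confirm, and I'll measure at the same time.

```bash
cat > h.py <<'E'
from rig import manip, optics, finder
import cv2,numpy as np
from scipy.spatial.transform import Rotation as R
def cal(n):
    c=optics.get_calibration(n);f=200/np.tan(np.radians(c["fov_y"]/2))
    return np.array([[f,0,c["cx"]],[0,f,c["cy"]],[0,0,1]]),np.array(c["world_to_cam"])
def ray(n,uv,z,kw=None):
    K,T=kw or cal(n);d=T[:3,:3].T@np.linalg.solve(K,[uv[0],uv[1],1.]);o=-T[:3,:3].T@T[:3,3]
    return o+d*(z-o[2])/d[2]
def proj(n,P,kw=None):
    K,T=kw or cal(n);p=(np.atleast_2d(P)@T[:3,:3].T+T[:3,3])@K.T
    return p[:,:2]/p[:,2:]
def tri(u1,u2,n1="scene",n2="side"):
    P=[k@t[:3] for k,t in (cal(n1),cal(n2))]
    X=cv2.triangulatePoints(P[0],P[1],np.array(u1,float),np.array(u2,float))[:,0];return X[:3]/X[3]
E
python3 - <<'E'
from h import *
im={n:optics.get_image(n) for n in["scene","side"]}
up=lambda n,x,y,w,h:cv2.resize(im[n][y:y+h,x:x+w,::-1],(400,300),interpolation=cv2.INTER_CUBIC)
cv2.imwrite("pics/c.png",np.vstack([np.hstack([up("scene",230,195,64,48),up("side",260,245,92,69)]),np.hstack([up("scene",310,135,84,63),up("side",200,145,104,78)])]))
for l in["angle","coplin_jar","tray","stored_inner","stored_middle","stored_outer","cassette","towel"]:
  for n in im:
    t=finder.tip_of(l,n)[:3]
    print(l,n,[(np.round(a["at"],1).tolist(),round(a["p"],2),np.round(ray(n,a["at"],0.01),3)[:2].tolist()) for a in t])
E
```

```text
angle scene [([268.3, 239.1], 0.71, [0.536, -0.194])]
angle side [([332.2, 270.4], 0.63, [0.514, -0.196]), ([327.9, 212.1], 0.63, [0.63, -0.032])]
coplin_jar scene [([243.7, 214.8], 0.81, [0.398, -0.183])]
coplin_jar side [([281.3, 293.0], 0.94, [0.367, -0.17])]
tray scene [([348.7, 173.6], 0.96, [0.526, 0.208])]
tray side [([246.9, 181.7], 0.93, [0.5, 0.218]), ([316.9, 274.6], 0.35, [0.473, -0.182])]
stored_inner scene []
stored_inner side [([247.2, 157.4], 0.64, [0.559, 0.314]), ([263.1, 131.9], 0.56, [0.674, 0.394])]
stored_middle scene []
stored_middle side [([374.2, 204.6], 0.56, [0.763, -0.093]), ([243.8, 153.1], 0.48, [0.561, 0.339])]
stored_outer scene []
stored_outer side [([428.1, 361.1], 0.73, [0.54, -0.514]), ([243.1, 148.9], 0.58, [0.57, 0.359])]
cassette scene [([328.5, 185.6], 0.51, [0.514, 0.114])]
cassette side [([265.0, 202.9], 0.67, [0.498, 0.11]), ([283.7, 293.7], 0.64, [0.371, -0.176])]
towel scene [([258.5, 232.2], 0.57, [0.491, -0.197])]
towel side [([321.4, 273.0], 0.88, [0.486, -0.185])]
```

View pics/c.png

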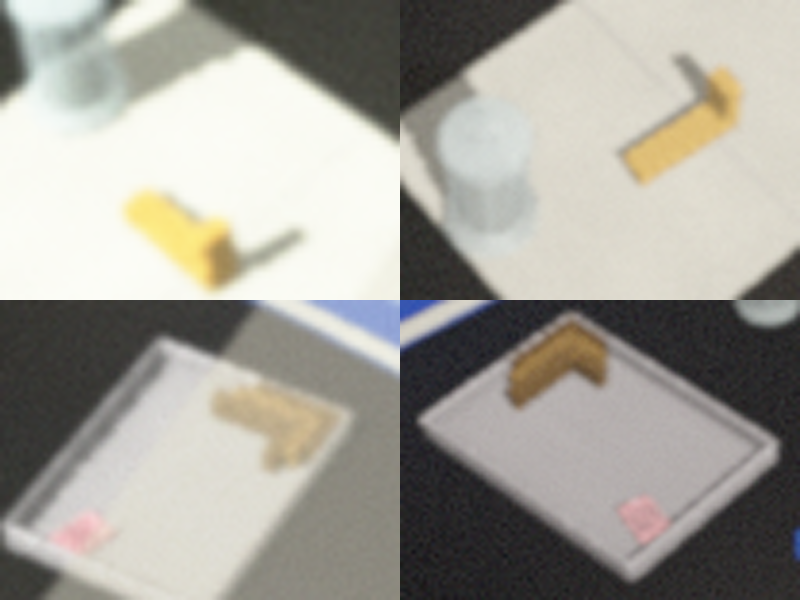

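The crop shows the bright angle with its short leg up at the far (+x) end and its long leg running back toward the jar. The dull stack is in the tray's far-left corner. Next: rough poses and the kinematics.

```bash
python3 - <<'E'
from h import *
# tray rim corners (side crop / scene crop)
for p in [(244.7,148.9),(205.2,175.7),(260.3,217.3),(298.3,183.5)]: print("tray side",np.round(ray("side",p,.02),3))
sc=lambda x,y:(310+x*84/400,135+(y-300)*63/300)
for p in [(352,408),(160,340),(5,530)]: print("tray scene",np.round(ray("scene",sc(*p),.02),3))
sd=lambda x,y:(260+(x-400)*92/400,245+y*69/300)
s1=lambda x,y:(230+x*64/400,195+y*48/300)
# long leg top/bottom near end (side), top of short leg
print("near end bottom",np.round([ray("side",sd(642,184),0),ray("side",sd(618,153),.012),ray("side",sd(648,172),.012)],3).tolist())
print("short top",np.round([ray("side",sd(725,68),.045),ray("scene",s1(215,225),.045)],3).tolist())
print("far bottom",np.round([ray("scene",s1(215,290),0)],3).tolist())
s=manip.get_state();q=s["qpos"];r=s["ee_rot"]
m=R.from_euler("ZYZYZ",[q[0],q[1]+q[2],q[3],q[4],q[5]]);t=R.from_quat([r[1],r[2],r[3],r[0]])
print((m.inv()*t).as_matrix().round(2))
K,T=cal("wrist");c=-T[:3,:3].T@T[:3,3];print("cam in tool",t.inv().apply(c-s["position"]).round(3),(T[:3,:3]@t.as_matrix()).round(2).tolist(), c.round(3))
E
```

```text
tray side [0.57  0.345 0.02 ]
tray side [0.402 0.311 0.02 ]
tray side [0.453 0.064 0.02 ]
tray side [0.622 0.107 0.02 ]
tray scene [0.573 0.353 0.02 ]
tray scene [0.41  0.308 0.02 ]
tray scene [0.468 0.073 0.02 ]
near end bottom [[0.451, -0.206, 0.0], [0.448, -0.186, 0.012], [0.455, -0.207, 0.012]]
short top [[0.523, -0.192, 0.045], [0.524, -0.196, 0.045]]
far bottom [[0.527, -0.205, 0.0]]Traceback (most recent call last):
  File "<stdin>", line 13, in <module>
  File "scipy/spatial/transform/_rotation.pyx", line 1413, in scipy.spatial.transform._rotation.Rotation.from_euler
ValueError: Expected axis specification to be a non-empty string of upto 3 characters, got ZYZYZ
```

```bash
python3 - <<'E'
from h import *
s=manip.get_state();q=s["qpos"];r=s["ee_rot"]
E=lambda a,x:R.from_euler(a,x)
m=E("ZYZ",[q[0],q[1]+q[2],q[3]])*E("YZ",[q[4],q[5]]);t=R.from_quat([r[1],r[2],r[3],r[0]])
C=(m.inv()*t);print(C.as_matrix().round(2))
K,T=cal("wrist");c=-T[:3,:3].T@T[:3,3];print("cam in tool",t.inv().apply(c-s["position"]).round(3),(T[:3,:3]@t.as_matrix()).round(2).tolist(), c.round(3))
# wrist joint feasibility for tilts: tool z dir (0,sy,-c), tool y along +-x world
for th in (-50,-45,-30,0,30,45,50):
  a=np.radians(th); z=np.array([0,np.sin(a),-np.cos(a)]) # +th: points to +Y, body leans -Y
  for sg in (1,-1):
    y=np.array([sg,0,0.]);M=np.c_[np.cross(y,z),y,z]
    for fp in (1.7,2.0):
      b=E("ZY",[-.37,fp]).inv()*R.from_matrix(M)*C.inv()
      e=b.as_euler("ZYZ");print(th,sg,fp,e.round(2),[round(x,2) for x in ((e[0]+np.pi)%(2*np.pi)-0,-e[1],(e[2]+np.pi))])
E
```

```text
[[ 0. -1. -0.]
 [ 1.  0.  0.]
 [-0. -0.  1.]]
cam in tool [ 0.072 -0.001 -0.134] [[-0.0, 1.0, 0.0], [-0.96, 0.0, -0.28], [-0.28, -0.0, 0.96]] [0.184 0.549 0.374]
-50 1 1.7 [-0.87  1.21 -0.14] [np.float64(2.27), np.float64(-1.21), np.float64(3.0)]
-50 1 2.0 [-0.99  1.02  0.13] [np.float64(2.15), np.float64(-1.02), np.float64(3.27)]
-50 -1 1.7 [-0.87  1.21  3.  ] [np.float64(2.27), np.float64(-1.21), np.float64(6.14)]
-50 -1 2.0 [-0.99  1.02 -3.02] [np.float64(2.15), np.float64(-1.02), np.float64(0.13)]
-45 1 1.7 [-0.78  1.22 -0.17] [np.float64(2.36), np.float64(-1.22), np.float64(2.97)]
-45 1 2.0 [-0.89  1.02  0.07] [np.float64(2.25), np.float64(-1.02), np.float64(3.21)]
-45 -1 1.7 [-0.78  1.22  2.97] [np.float64(2.36), np.float64(-1.22), np.float64(6.11)]
-45 -1 2.0 [-0.89  1.02 -3.07] [np.float64(2.25), np.float64(-1.02), np.float64(0.07)]
-30 1 1.7 [-0.51  1.28 -0.26] [np.float64(2.63), np.float64(-1.28), np.float64(2.88)]
-30 1 2.0 [-0.58  1.02 -0.09] [np.float64(2.56), np.float64(-1.02), np.float64(3.05)]
-30 -1 1.7 [-0.51  1.28  2.88] [np.float64(2.63), np.float64(-1.28), np.flo
[... 736 characters left out ...]
t64(-1.37), np.float64(5.76)]
45 1 1.7 [ 0.73  1.73 -0.36] [np.float64(3.87), np.float64(-1.73), np.float64(2.78)]
45 1 2.0 [ 0.72  1.51 -0.56] [np.float64(3.86), np.float64(-1.51), np.float64(2.59)]
45 -1 1.7 [0.73 1.73 2.78] [np.float64(3.87), np.float64(-1.73), np.float64(5.93)]
45 -1 2.0 [0.72 1.51 2.59] [np.float64(3.86), np.float64(-1.51), np.float64(5.73)]
50 1 1.7 [ 0.82  1.76 -0.34] [np.float64(3.96), np.float64(-1.76), np.float64(2.8)]
50 1 2.0 [ 0.8   1.56 -0.56] [np.float64(3.94), np.float64(-1.56), np.float64(2.58)]
50 -1 1.7 [0.82 1.76 2.8 ] [np.float64(3.96), np.float64(-1.76), np.float64(5.94)]
50 -1 2.0 [0.8  1.56 2.58] [np.float64(3.94), np.float64(-1.56), np.float64(5.72)]
```

```bash
cat >> h.py <<'E'
def pose():
    s=manip.get_state();r=s["ee_rot"];return np.array(s["position"]),R.from_quat([r[1],r[2],r[3],r[0]]),s
def frame(yaw,th=0):
    # yaw: world angle (deg) of tool y; th: tilt about tool y, + = body leans to tool -x
    y=np.array([np.cos(np.radians(yaw)),np.sin(np.radians(yaw)),0]);z=np.array([0,0,-1.])
    return R.from_matrix(np.c_[np.cross(y,z),y,z])*R.from_euler("y",th,degrees=True)
def plan(tp,tR,n,start=None):
    p,r,_=start or pose();rv=(r.inv()*tR).as_rotvec(degrees=True)/n;v=(np.array(tp)-p)/n
    rows=[]
    for i in range(n):
        d=r.inv().apply(v)*100;rows.append([*d.round(2),*rv.round(2)]);r=r*R.from_rotvec(rv,degrees=True)
    for i in range(0,n,5):print([[float(x) for x in a] for a in rows[i:i+5]])
    return (np.array(tp),tR,None)
E
python3 - <<'E'
from h import *
z,y=frame(0,45).as_matrix()[:,2],0;print(z.round(2),frame(0).as_matrix().round(2).tolist())
a=plan([.52,.26,.2],frame(11.4),15)
E
```

```text
[ 0.    0.71 -0.71] [[0.0, 1.0, 0.0], [1.0, 0.0, 0.0], [0.0, 0.0, -1.0]]
[[-2.38, -0.77, 0.26, 0.0, -0.0, 3.53], [-2.42, -0.62, 0.26, 0.0, -0.0, 3.53], [-2.45, -0.47, 0.26, 0.0, -0.0, 3.53], [-2.48, -0.32, 0.26, 0.0, -0.0, 3.53], [-2.49, -0.17, 0.26, 0.0, -0.0, 3.53]]
[[-2.5, -0.01, 0.26, 0.0, -0.0, 3.53], [-2.5, 0.14, 0.26, 0.0, -0.0, 3.53], [-2.48, 0.29, 0.26, 0.0, -0.0, 3.53], [-2.46, 0.45, 0.26, 0.0, -0.0, 3.53], [-2.43, 0.6, 0.26, 0.0, -0.0, 3.53]]
[[-2.39, 0.74, 0.26, 0.0, -0.0, 3.53], [-2.34, 0.89, 0.26, 0.0, -0.0, 3.53], [-2.28, 1.03, 0.26, 0.0, -0.0, 3.53], [-2.21, 1.17, 0.26, 0.0, -0.0, 3.53], [-2.13, 1.3, 0.26, 0.0, -0.0, 3.53]]
```

>>> servo_tool:
  increments:
    - [-2.4,-0.8,0.26,0,0,3.5,-1]
    - [-2.4,-0.6,0.26,0,0,3.5,-1]
    - [-2.4,-0.5,0.26,0,0,3.5,-1]
    - [-2.5,-0.3,0.26,0,0,3.5,-1]
    - [-2.5,-0.2,0.26,0,0,3.5,-1]

```text
clock: 1.55
position: [0.3393, 0.4317, 0.2263]
ee_rot: [0.0, 0.368, 0.93, 0.0]
contact_force: [-0.5, 0.4, 0.4]
width: 0.0853
gripper_force: 0.0
```

>>> servo_tool:
  increments:
    - [-2.5,0,0.26,0,0,3.5,-1]
    - [-2.5,0.15,0.26,0,0,3.5,-1]
    - [-2.5,0.3,0.26,0,0,3.5,-1]
    - [-2.5,0.45,0.26,0,0,3.5,-1]
    - [-2.4,0.6,0.26,0,0,3.5,-1]

```text
clock: 2.05
position: [0.4308, 0.3457, 0.2133]
ee_rot: [0.0, 0.506, 0.863, 0.0]
contact_force: [0.1, 0.2, 0.4]
width: 0.0853
gripper_force: 0.0
```

>>> servo_tool:
  increments:
    - [-2.4,0.75,0.26,0,0,3.5,-1]
    - [-2.3,0.9,0.26,0,0,3.5,-1]
    - [-2.3,1.0,0.26,0,0,3.5,-1]
    - [-2.2,1.2,0.26,0,0,3.5,-1]
    - [-2.1,1.3,0.26,0,0,3.5,-1]

```text
clock: 2.55
position: [0.5219, 0.2606, 0.2003]
ee_rot: [0.0, 0.631, 0.776, 0.0]
contact_force: [-0.0, 0.6, -1.1]
width: 0.0853
gripper_force: 0.0
```

```bash
python3 - <<'E'
from h import *
import pickle
servo=None
for i in range(3): im=optics.get_image("wrist")
p,r,s=pose();kw=cal("wrist");im=optics.get_image("wrist")
print(s["clock"],p.round(4),np.abs(s["qd"]).max().round(3))
pickle.dump((im,kw,p,r.as_quat()),open("tray.pkl","wb"))
cv2.imwrite("pics/w1.png",cv2.resize(im[:,:,::-1],(800,500)))
for l in["tray","stored_inner","stored_middle","stored_outer"]:
    print(l,[(np.round(a["at"],1).tolist(),round(a["p"],2),np.round(ray("wrist",a["at"],0.013,kw),4)[:2].tolist()) for a in finder.tip_of(l,"wrist")[:3]])
plan([.5,-.19,.2],frame(0),15)
E
```

```text
2.7 [0.5219 0.2605 0.1999] 0.032
tray [([301.7, 213.5], 0.65, [0.5133, 0.2197]), ([508.0, 196.3], 0.15, [0.7206, 0.2824])]
stored_inner [([352.1, 130.0], 0.87, [0.5453, 0.3151]), ([488.6, 86.0], 0.61, [0.6625, 0.3813])]
stored_middle [([367.6, 118.3], 0.65, [0.5574, 0.329])]
stored_outer [([376.8, 104.2], 0.78, [0.5629, 0.3436]), ([353.3, 129.0], 0.64, [0.5462, 0.3162])]
[[-2.92, -0.76, 0.0, 0.0, -0.0, 0.8], [-2.93, -0.72, 0.0, 0.0, -0.0, 0.8], [-2.94, -0.68, 0.0, 0.0, -0.0, 0.8], [-2.95, -0.64, 0.0, 0.0, -0.0, 0.8], [-2.96, -0.59, 0.0, 0.0, -0.0, 0.8]]
[[-2.97, -0.55, 0.0, 0.0, -0.0, 0.8], [-2.97, -0.51, 0.0, 0.0, -0.0, 0.8], [-2.98, -0.47, 0.0, 0.0, -0.0, 0.8], [-2.99, -0.43, 0.0, 0.0, -0.0, 0.8], [-2.99, -0.39, 0.0, 0.0, -0.0, 0.8]]
[[-3.0, -0.35, 0.0, 0.0, -0.0, 0.8], [-3.0, -0.3, 0.0, 0.0, -0.0, 0.8], [-3.01, -0.26, 0.0, 0.0, -0.0, 0.8], [-3.01, -0.22, 0.0, 0.0, -0.0, 0.8], [-3.01, -0.18, 0.0, 0.0, -0.0, 0.8]]
```

View pics/w1.png

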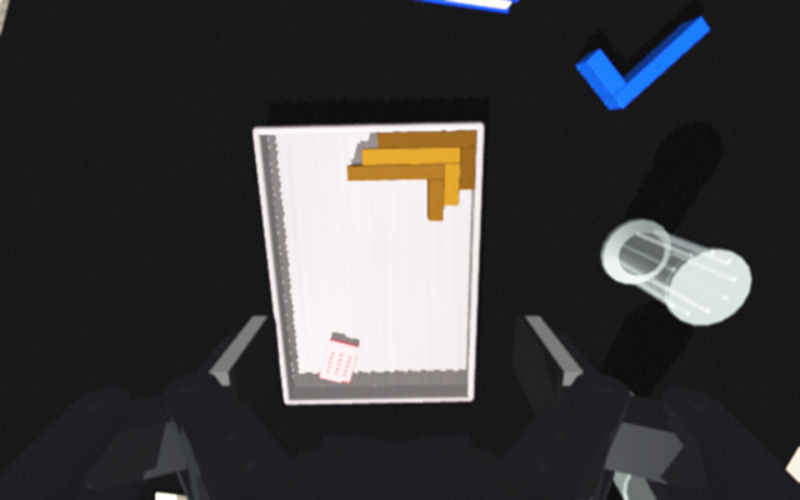

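The picture shows the stack top right. The innermost angle's inner corner is at about (428,181), its long-leg end at (347,180) and its short-leg end at (427,220). Now over to the bright angle.

>>> servo_tool:
  increments:
    - [-2.9,-0.75,0,0,0,0.8,-1]
    - [-2.9,-0.7,0,0,0,0.8,-1]
    - [-2.95,-0.7,0,0,0,0.8,-1]
    - [-2.95,-0.65,0,0,0,0.8,-1]
    - [-2.95,-0.6,0,0,0,0.8,-1]

```text
clock: 3.45
position: [0.5133, 0.1108, 0.2006]
ee_rot: [0.0, 0.656, 0.755, 0.0]
contact_force: [-0.2, -0.2, -0.2]
width: 0.0854
gripper_force: 0.0
```

>>> servo_tool:
  increments:
    - [-2.95,-0.55,0,0,0,0.8,-1]
    - [-2.95,-0.5,0,0,0,0.8,-1]
    - [-3.0,-0.5,0,0,0,0.8,-1]
    - [-3.0,-0.45,0,0,0,0.8,-1]
    - [-3.0,-0.4,0,0,0,0.8,-1]

```text
clock: 3.95
position: [0.506, -0.04, 0.2007]
ee_rot: [0.0, 0.682, 0.731, 0.0]
contact_force: [-0.3, 0.3, -0.2]
width: 0.0854
gripper_force: 0.0
```

>>> servo_tool:
  increments:
    - [-3.0,-0.35,0,0,0,0.8,-1]
    - [-3.0,-0.3,0,0,0,0.8,-1]
    - [-3.0,-0.25,0,0,0,0.8,-1]
    - [-3.0,-0.2,0,0,0,0.8,-1]
    - [-3.0,-0.2,0,0,0,0.8,-1]

```text
clock: 4.45
position: [0.4993, -0.1905, 0.2007]
ee_rot: [0.0, 0.707, 0.707, 0.0]
contact_force: [-0.4, 0.3, -0.0]
width: 0.0852
gripper_force: 0.0
```

```bash
python3 - <<'E'
from h import *
import pickle
im,kw,_,_=pickle.load(open("tray.pkl","rb"))
g=im.astype(float)
for nm,p,z in [("in corner",(427.5,180.5),.023),("out corner",(445,165.5),.023),("long end in",(347,180.5),.023),("long end out",(347,165.5),.023),("short end in",(427.5,220),.023),("short end out",(443,220),.023),("TR",(484,124),.02),("TL",(254,129),.02),("BL",(287,403),.02),("BR",(474,401),.02)]:
    print(nm,ray("wrist",np.array(p)*.8,z,kw).round(4))
for i in range(2): im=optics.get_image("wrist")
p,r,s=pose();kw=cal("wrist");im=optics.get_image("wrist")
print(s["clock"],p.round(4),np.abs(s["qd"]).max().round(3))
pickle.dump((im,kw,p,r.as_quat()),open("ang.pkl","wb"))
b=finder.silhouettes("angle","wrist");t=finder.tip_of("angle","wrist")
for x in b[:2]:print(x["p"],x["box"])
print(t[:2])
cv2.imwrite("pics/w2.png",cv2.resize(im[:,:,::-1],(800,500)))
E
```

```text
in corner [0.5377 0.3003 0.023 ]
out corner [0.5482 0.3141 0.023 ]
long end in [0.4767 0.2875 0.023 ]
long end out [0.4748 0.2987 0.023 ]
short end in [0.5448 0.2699 0.023 ]
short end out [0.5568 0.2724 0.023 ]
TR [0.57   0.3497 0.02  ]
TL [0.4012 0.3107 0.02  ]
BL [0.457  0.0747 0.02  ]
BR [0.6257 0.1122 0.02  ]
4.55 [ 0.4996 -0.1928  0.2005] 0.054
0.6 [306.0, 183.2, 80.8, 33.7]
[{'at': [336.7, 177.2], 'p': 0.63}]
```

View pics/w2.png

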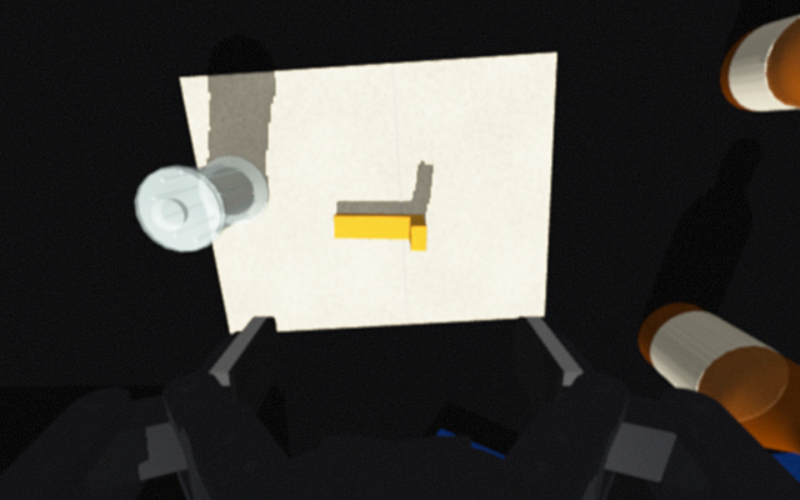

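The bright angle's short-leg top is at (411–427, 226–250) and the long leg's top runs from (335, 215–238).

```bash
python3 - <<'E'
from h import *
import pickle
im,kw,p,_=pickle.load(open("ang.pkl","rb"))
h=cv2.cvtColor(im,cv2.COLOR_RGB2HSV);m=(h[...,1]>150)&(h[...,2]>120)&(h[...,0]>12)&(h[...,0]<35)
n,l,st,c=cv2.connectedComponentsWithStats(m.astype(np.uint8))
i=[k for k in range(1,n) if l[183,300]==k or k==l[190,335]];print(i,st[i])
# fit pose: x0,y0,yaw by silhouette overlap of two boxes
yy,xx=np.nonzero(np.isin(l,i)); 
from scipy.optimize import minimize
def sil(q):
    x,y,a=q;ux=np.array([np.cos(a),np.sin(a)]);uz=np.array([-ux[1],ux[0]])*-1
    M=np.zeros((1600,2560),np.uint8)
    for X,Y in(((0,75),(0,12)),((0,12),(0,45))):
        P=[[x,y]+ (ux*i+uz*k)/1e3 for i in X for j in Y for k in(-10,10)]
        H=[j/1e3 for i in X for j in Y for k in(-10,10)]
        uv=proj("",np.c_[P,H],kw);cv2.fillConvexPoly(M,cv2.convexHull(((uv+.5)*4).astype(np.int32)),1)
    return M.astype(bool)
T=cv2.resize(np.isin(l,i).astype(np.uint8),(2560,1600),interpolation=cv2.INTER_LINEAR).astype(bool)
f=lambda q:-(sil(q)&T).sum()/(sil(q)|T).sum()
r=minimize(f,[.527,-.196,np.pi],method="Nelder-Mead",options=dict(initial_simplex=[[.527,-.196,np.pi],[.532,-.196,np.pi],[.527,-.19,np.pi],[.527,-.196,np.pi+.06]]))
print(r.x.round(4),np.degrees(r.x[2]),r.fun)
K=ray("wrist",(306,183),.0,kw);print(K)
E
```

```text
[4] [[ 268  171   73   29 1471]]
[ 0.5224 -0.1976  3.137 ] 179.73688195657778 -0.8618837380426785
[ 0.48767665 -0.20150708  0.        ]
```

```bash
python3 - <<'E'
from h import *
import pickle
im,kw,p,q=pickle.load(open("ang.pkl","rb"))
for u,z in [((411,227),.045),((427,226),.045),((427,250),.045),((411,250),.045),((335,215),.012),((335,238),.012)]:
    print(u,ray("",np.array(u)*.8,z,kw).round(4))
print(p,R.from_quat(q).as_matrix().round(3).tolist())
q=np.array([.526,-.1965]);
for P in [(.526,-.1865,.045),(.526,-.2065,.045),(.514,-.2065,.045),(.451,-.1865,.012),(.451,-.2065,.012),(.451,-.2065,0)]: print(P,(proj("",P,kw)/.8).round(1))
p,r,s=pose();print(s["clock"],p)
# pre-grasp: TCP 45 deg tilt, above
t=plan([.516,-.192+.07,.043+.08],frame(0,-45),10)
E
```

```text
(411, 227) [ 0.5105 -0.1895  0.045 ]
(427, 226) [ 0.5224 -0.1888  0.045 ]
(427, 250) [ 0.5227 -0.2074  0.045 ]
(411, 250) [ 0.5106 -0.2074  0.045 ]
(335, 215) [ 0.4492 -0.1869  0.012 ]
(335, 238) [ 0.4483 -0.2064  0.012 ]
[ 0.49962247 -0.19279483  0.20054469] [[0.004, 1.0, 0.001], [1.0, -0.004, -0.002], [-0.002, 0.001, -1.0]]
(0.526, -0.1865, 0.045) [[432.  222.9]]
(0.526, -0.2065, 0.045) [[431.4 248.8]]
(0.514, -0.2065, 0.045) [[415.5 248.8]]
(0.451, -0.1865, 0.012) [[337.2 214.5]]
(0.451, -0.2065, 0.012) [[338.3 238.1]]
(0.451, -0.2065, 0) [[340.2 234.5]]
4.7 [ 0.49921768 -0.18899868  0.20031844]
[[0.67, 0.17, 0.77, -0.0, -4.51, -0.01], [0.73, 0.17, 0.72, -0.0, -4.51, -0.01], [0.78, 0.17, 0.66, -0.0, -4.51, -0.01], [0.83, 0.17, 0.6, -0.0, -4.51, -0.01], [0.88, 0.17, 0.53, -0.0, -4.51, -0.01]]
[[0.91, 0.17, 0.46, -0.0, -4.51, -0.01], [0.95, 0.17, 0.39, -0.0, -4.51, -0.01], [0.98, 0.17, 0.31, -0.0, -4.51, -0.01], [1.0, 0.17, 0.23, -0.0, -4.51, -0.01], [1.01, 0.17, 0.15, -0.0, -4.51, -0.01]]
```

```bash
python3 - <<'E'
from h import *
t=plan([.5165,-.135,.095],frame(0,-45),10)
E
```

```text
[[0.54, 0.17, 1.05, -0.0, -4.51, -0.01], [0.62, 0.17, 1.01, -0.0, -4.51, -0.01], [0.7, 0.17, 0.96, -0.0, -4.51, -0.01], [0.77, 0.17, 0.9, -0.0, -4.51, -0.01], [0.84, 0.17, 0.84, -0.0, -4.51, -0.01]]
[[0.9, 0.17, 0.77, -0.0, -4.51, -0.01], [0.96, 0.17, 0.69, -0.0, -4.51, -0.01], [1.01, 0.17, 0.62, -0.0, -4.51, -0.01], [1.06, 0.17, 0.53, -0.0, -4.51, -0.01], [1.09, 0.17, 0.45, -0.0, -4.51, -0.01]]
```

>>> servo_tool:
  increments:
    - [0.55,0.17,1.05,0,-4.5,0,-1]
    - [0.6,0.17,1.0,0,-4.5,0,-1]
    - [0.7,0.17,0.95,0,-4.5,0,-1]
    - [0.8,0.17,0.9,0,-4.5,0,-1]
    - [0.85,0.17,0.85,0,-4.5,0,-1]

```text
clock: 5.2
position: [0.5081, -0.1609, 0.1478]
ee_rot: [0.139, 0.693, 0.693, -0.138]
contact_force: [-0.6, 0.1, 0.0]
width: 0.0852
gripper_force: 0.0
```

>>> servo_tool:
  increments:
    - [0.9,0.17,0.75,0,-4.5,0,-1]
    - [0.95,0.17,0.7,0,-4.5,0,-1]
    - [1.0,0.17,0.6,0,-4.5,0,-1]
    - [1.05,0.17,0.55,0,-4.5,0,-1]
    - [1.1,0.17,0.45,0,-4.5,0,-1]

```text
clock: 5.7
position: [0.5167, -0.134, 0.0953]
ee_rot: [0.272, 0.653, 0.653, -0.271]
contact_force: [0.1, 0.3, 0.3]
width: 0.0857
gripper_force: 0.0
```

```bash
python3 - <<'E'
from h import *
import pickle
for i in range(3): optics.get_image("wrist")
p,r,s=pose();kw=cal("wrist");im=optics.get_image("wrist");p2=pose()[0]
print(s["clock"],p.round(4),p2.round(4),np.abs(s["qd"]).max().round(3),r.as_matrix().round(3).tolist())
pickle.dump((im,kw),open("ang2.pkl","wb"))
P=[(.5225,-.187,.045),(.5225,-.207,.045),(.5105,-.187,.045),(.5105,-.207,.045),(.4475,-.187,.012),(.4475,-.187,0),(.5225,-.187,0)]
uv=proj("",P,kw);print(uv.round(0).tolist())
for x in uv: cv2.circle(im,tuple(int(v) for v in x),1,(255,0,0),-1)
c=uv.mean(0).astype(int);x0,y0=max(0,c[0]-100),max(0,c[1]-75)
cv2.imwrite("pics/w3.png",cv2.resize(im[y0:y0+150,x0:x0+200,::-1],(800,600),interpolation=cv2.INTER_CUBIC));print(x0,y0)
plan([.5165,-.191,.039],frame(0,-45),10)
E
```

```text
5.85 [ 0.516  -0.1338  0.0939] [ 0.5164 -0.1348  0.095 ] 0.042 [[-0.005, 1.0, -0.001], [0.708, 0.003, -0.706], [-0.706, -0.004, -0.708]]
[[327.0, 219.0], [326.0, 231.0], [310.0, 219.0], [310.0, 231.0], [225.0, 178.0], [227.0, 165.0], [326.0, 165.0]]
193 126
[[-0.0, 0.0, 0.79, -0.0, -0.01, 0.01], [-0.0, 0.0, 0.79, -0.0, -0.01, 0.01], [-0.0, 0.0, 0.79, -0.0, -0.01, 0.01], [-0.0, 0.0, 0.79, -0.0, -0.01, 0.01], [-0.0, 0.0, 0.79, -0.0, -0.01, 0.01]]
[[-0.0, 0.0, 0.79, -0.0, -0.01, 0.01], [-0.0, 0.0, 0.79, -0.0, -0.01, 0.01], [-0.0, 0.0, 0.79, -0.0, -0.01, 0.01], [-0.0, 0.0, 0.79, -0.0, -0.01, 0.01], [-0.0, 0.0, 0.79, -0.0, -0.01, 0.01]]
```

View pics/w3.png

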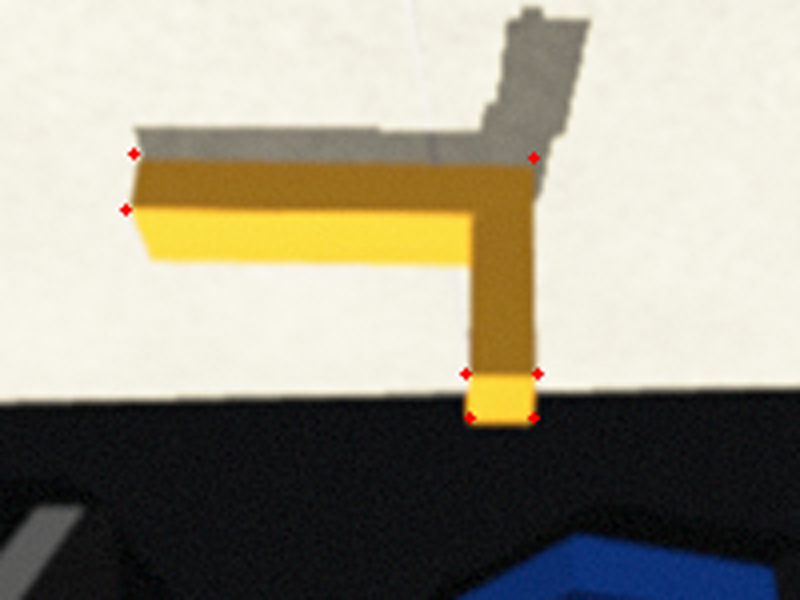

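Predicted corners match the image to about 1–2 mm. Approaching along the tool axis and gripping the short leg.

>>> servo_tool:
  increments:
    - [0,0,1.6,0,0,0,-1]
    - [0,0,1.6,0,0,0,-1]
    - [0,0,1.6,0,0,0,-1]
    - [0,0,1.6,0,0,0,-1]
    - [0,0,1.5,0,0,0,-1]

```text
clock: 6.4
position: [0.5158, -0.1936, 0.0382]
ee_rot: [0.27, 0.654, 0.652, -0.271]
contact_force: [-0.4, -0.9, -0.1]
width: 0.0855
gripper_force: 0.0
```

>>> servo_tool:
  increments:
    - [0,0,0,0,0,0,0.6]
    - [0,0,0,0,0,0,0.6]
    - [0,0,0,0,0,0,1]
    - [0,0,0,0,0,0,1]
    - [0,0,0,0,0,0,1]
  squeeze: 50

```text
clock: 6.9
position: [0.5168, -0.1914, 0.0396]
ee_rot: [0.271, 0.654, 0.653, -0.27]
contact_force: [0.2, -0.1, 0.3]
width: 0.0125
gripper_force: 0.7
```

>>> servo_tool:
  increments:
    - [0,0,0,0,0,0,1]
    - [0,0,0,0,0,0,1]
    - [0,0,0,0,0,0,1]
    - [0,0,0,0,0,0,1]
    - [0,0,0,0,0,0,1]

```text
clock: 7.4
position: [0.5168, -0.1918, 0.0398]
ee_rot: [0.271, 0.654, 0.653, -0.271]
contact_force: [0.3, 3.6, 6.0]
width: 0.0107
gripper_force: 51.6
```

```bash
python3 - <<'E'
from h import *
p,r,s=pose();print(p.round(4),s["clock"],s["width"])
t=plan(p+[0,0,.008],frame(0,-45),5)
# pivot about edge Y=-.208: TCP y offset 39 above -> 
d=p-np.array([0,-.2085,0]);print(d)
# rotate rows about edge, edge height 8 mm
e=np.array([p[0],-.2085,0.0])
n=15;st=t
for a in (30,60,90):
    M=R.from_euler("x",a,degrees=True);tp=e+M.apply(p-e)+[0,0,.008]
    print(a,tp.round(4)); st=plan(tp,frame(0,-45+a),5,st)
E
```

```text
[ 0.5168 -0.1918  0.0398] 7.4 0.010668581139095964
[[-0.11, 0.0, -0.11, -0.0, 0.0, -0.02], [-0.11, 0.0, -0.11, -0.0, 0.0, -0.02], [-0.11, 0.0, -0.11, -0.0, 0.0, -0.02], [-0.11, 0.0, -0.11, -0.0, 0.0, -0.02], [-0.11, 0.0, -0.11, -0.0, 0.0, -0.02]]
[0.5168013  0.01668703 0.03976557]
30 [ 0.5168 -0.2139  0.0508]
[[-0.36, 0.0, 0.27, 0.0, 6.0, 0.0], [-0.38, 0.0, 0.23, 0.0, 6.0, 0.0], [-0.4, 0.0, 0.19, 0.0, 6.0, 0.0], [-0.42, 0.0, 0.15, 0.0, 6.0, 0.0], [-0.43, 0.0, 0.1, 0.0, 6.0, 0.0]]
60 [ 0.5168 -0.2346  0.0423]
[[-0.36, 0.0, 0.27, 0.0, 6.0, 0.0], [-0.38, 0.0, 0.23, 0.0, 6.0, 0.0], [-0.4, 0.0, 0.19, 0.0, 6.0, 0.0], [-0.42, 0.0, 0.15, 0.0, 6.0, 0.0], [-0.43, 0.0, 0.1, 0.0, 6.0, 0.0]]
90 [ 0.5168 -0.2483  0.0247]
[[-0.36, 0.0, 0.27, 0.0, 6.0, 0.0], [-0.38, 0.0, 0.23, 0.0, 6.0, 0.0], [-0.4, 0.0, 0.19, 0.0, 6.0, 0.0], [-0.42, 0.0, 0.15, 0.0, 6.0, 0.0], [-0.43, 0.0, 0.1, 0.0, 6.0, 0.0]]
```

>>> servo_tool:
  increments:
    - [-0.12,0,-0.12,0,0,0,1]
    - [-0.11,0,-0.11,0,0,0,1]
    - [-0.11,0,-0.11,0,0,0,1]
    - [-0.11,0,-0.11,0,0,0,1]
    - [-0.11,0,-0.11,0,0,0,1]
  squeeze: 70

```text
clock: 7.9
position: [0.5162, -0.1919, 0.047]
ee_rot: [0.27, 0.654, 0.653, -0.271]
contact_force: [0.2, 0.1, -1.3]
width: 0.0098
gripper_force: 70.8
```

>>> servo_tool:
  increments:
    - [-0.36,0,0.27,0,6,0,1]
    - [-0.38,0,0.23,0,6,0,1]
    - [-0.4,0,0.19,0,6,0,1]
    - [-0.42,0,0.15,0,6,0,1]
    - [-0.43,0,0.1,0,6,0,1]

```text
clock: 8.4
position: [0.516, -0.2139, 0.0508]
ee_rot: [0.091, 0.702, 0.701, -0.091]
contact_force: [-0.4, -1.7, -2.3]
width: 0.0094
gripper_force: 70.7
```

>>> servo_tool:
  increments:
    - [-0.36,0,0.27,0,6,0,1]
    - [-0.38,0,0.23,0,6,0,1]
    - [-0.4,0,0.19,0,6,0,1]
    - [-0.42,0,0.15,0,6,0,1]
    - [-0.43,0,0.1,0,6,0,1]

```text
clock: 8.9
position: [0.516, -0.235, 0.0423]
ee_rot: [-0.093, 0.701, 0.701, 0.094]
contact_force: [-0.2, 0.2, -2.1]
width: 0.0098
gripper_force: 70.7
```

>>> servo_tool:
  increments:
    - [-0.36,0,0.27,0,6,0,1]
    - [-0.38,0,0.23,0,6,0,1]
    - [-0.4,0,0.19,0,6,0,1]
    - [-0.42,0,0.15,0,6,0,1]
    - [-0.43,0,0.1,0,6,0,1]

```text
clock: 9.4
position: [0.516, -0.2492, 0.024]
ee_rot: [-0.271, 0.653, 0.653, 0.272]
contact_force: [-0.2, 1.2, -2.3]
width: 0.0095
gripper_force: 70.8
```

```bash
python3 - <<'E'
from h import *
import pickle
for i in range(2): optics.get_image("wrist")
p,r,s=pose();kw=cal("wrist");im=optics.get_image("wrist");sd=optics.get_image("side")
print(s["clock"],p.round(4),s["width"],s["contact_force"].round(1),r.as_matrix().round(3).tolist())
c=proj("side",[.49,-.23,.015])[0].astype(int)
a=sd[c[1]-45:c[1]+45,c[0]-60:c[0]+60,::-1]
cv2.imwrite("pics/w4.png",np.vstack([cv2.resize(im[:,:,::-1],(480,300)),cv2.resize(a,(480,300),interpolation=cv2.INTER_CUBIC)]))
E
```

```text
9.5 [ 0.515  -0.2506  0.0204] 0.009557792590218649 [ 0.3 -0.9 -2.3] [[0.005, 1.0, 0.0], [0.706, -0.004, 0.708], [0.708, -0.004, -0.706]]
```

View pics/w4.png

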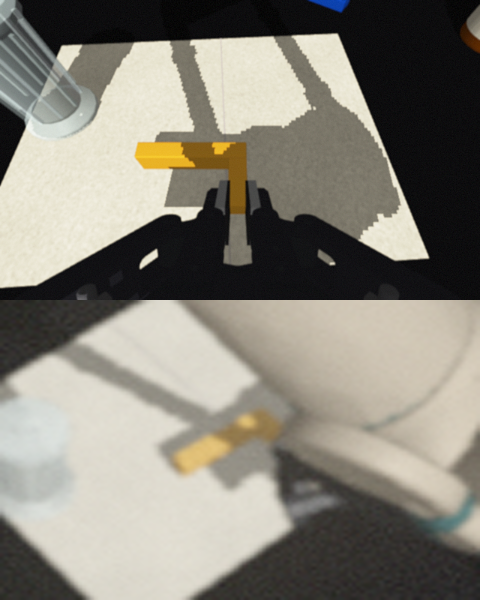

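Still gripped, on its side with z up (long leg toward the robot, short leg toward −y). Lowering it until contact.

>>> servo_tool:
  increments:
    - [-0.07,0,0.07,0,0,0,1]
    - [-0.07,0,0.07,0,0,0,1]
    - [-0.07,0,0.07,0,0,0,1]
    - [-0.07,0,0.07,0,0,0,1]
    - [-0.07,0,0.07,0,0,0,1]

```text
clock: 10.1
position: [0.5164, -0.2478, 0.0195]
ee_rot: [-0.27, 0.654, 0.653, 0.271]
contact_force: [-0.2, -0.0, -1.4]
width: 0.0095
gripper_force: 70.8
```

>>> servo_tool:
  increments:
    - [-0.05,0,0.05,0,0,0,1]
    - [-0.05,0,0.05,0,0,0,1]
    - [-0.05,0,0.05,0,0,0,1]
    - [-0.05,0,0.05,0,0,0,1]
    - [0,0,0,0,0,0,1]

```text
clock: 10.6
position: [0.5162, -0.2482, 0.0165]
ee_rot: [-0.271, 0.654, 0.653, 0.271]
contact_force: [1.1, -0.7, -0.3]
width: 0.0097
gripper_force: 71.0
```

>>> servo_tool:
  increments:
    - [-0.04,0,0.04,0,0,0,1]
    - [-0.04,0,0.04,0,0,0,1]
    - [0,0,0,0,0,0,1]
    - [0,0,0,0,0,0,1]
    - [0,0,0,0,0,0,1]
  squeeze: 30

```text
clock: 11.1
position: [0.5163, -0.2482, 0.0165]
ee_rot: [-0.27, 0.654, 0.653, 0.271]
contact_force: [-1.8, -2.1, 5.5]
width: 0.0096
gripper_force: 71.7
```

>>> servo_tool:
  increments:
    - [0,0,0,0,0,0,0.6]
    - [0,0,0,0,0,0,0.5]
    - [0,0,0,0,0,0,0.3]
    - [0,0,0,0,0,0,0.2]
    - [0,0,0,0,0,0,0.2]

```text
clock: 11.6
position: [0.5163, -0.248, 0.0151]
ee_rot: [-0.27, 0.654, 0.653, 0.271]
contact_force: [1.4, -0.1, -0.7]
width: 0.034
gripper_force: 0.0
```

>>> servo_tool:
  increments:
    - [0,0,-1,0,0,0,0.2]
    - [0,0,-1.5,0,0,0,0.2]
    - [0,0,-2,0,0,0,0.2]
    - [0,0,-2,0,0,0,0.2]
    - [0,0,-2,0,0,0,0.2]

```text
clock: 12.1
position: [0.5162, -0.3093, 0.0763]
ee_rot: [-0.27, 0.654, 0.653, 0.271]
contact_force: [0.3, 0.3, 0.4]
width: 0.0345
gripper_force: 0.0
```

```bash
python3 - <<'E'
from h import *
p,r,s=pose();print(s["clock"],p.round(4),s["width"])
# look pose, tool down, tool y perpendicular to long leg: yaw 90
plan([.49,-.235,.16],frame(0,0),10)
E
```

```text
12.1 [ 0.5162 -0.3093  0.0763] 0.03451464421073855
[[1.12, -0.26, -0.07, 0.01, -4.5, -0.01], [1.11, -0.26, -0.15, 0.01, -4.5, -0.01], [1.09, -0.26, -0.24, 0.01, -4.5, -0.01], [1.07, -0.26, -0.33, 0.01, -4.5, -0.01], [1.04, -0.26, -0.41, 0.01, -4.5, -0.01]]
[[1.01, -0.26, -0.49, 0.01, -4.5, -0.01], [0.96, -0.26, -0.57, 0.01, -4.5, -0.01], [0.92, -0.26, -0.64, 0.01, -4.5, -0.01], [0.86, -0.26, -0.71, 0.01, -4.5, -0.01], [0.81, -0.26, -0.78, 0.01, -4.5, -0.01]]
```

>>> servo_tool:
  increments:
    - [1.1,-0.26,-0.1,0,-4.5,0,-0.2]
    - [1.1,-0.26,-0.15,0,-4.5,0,-0.2]
    - [1.1,-0.26,-0.25,0,-4.5,0,-0.2]
    - [1.1,-0.26,-0.35,0,-4.5,0,-0.2]
    - [1.0,-0.26,-0.4,0,-4.5,0,-0.2]

```text
clock: 12.6
position: [0.5032, -0.2721, 0.1187]
ee_rot: [-0.136, 0.695, 0.693, 0.137]
contact_force: [0.7, -0.5, -0.0]
width: 0.0514
gripper_force: 0.0
```

>>> servo_tool:
  increments:
    - [1.0,-0.26,-0.5,0,-4.5,0,-0.2]
    - [0.95,-0.26,-0.6,0,-4.5,0,-0.2]
    - [0.9,-0.26,-0.65,0,-4.5,0,-0.2]
    - [0.85,-0.26,-0.7,0,-4.5,0,-0.2]
    - [0.8,-0.26,-0.8,0,-4.5,0,-0.2]

```text
clock: 13.1
position: [0.4902, -0.2354, 0.1612]
ee_rot: [0.002, 0.708, 0.706, -0.001]
contact_force: [0.3, -0.3, 0.6]
width: 0.0513
gripper_force: 0.0
```

```bash
cat >> h.py <<'E'
def look(fn):
    import pickle
    for i in range(3): optics.get_image("wrist")
    p,r,s=pose();kw=cal("wrist");im=optics.get_image("wrist")
    pickle.dump((im,kw),open(fn+".pkl","wb"));print(s["clock"],p.round(4),pose()[0].round(4),np.abs(s["qd"]).max().round(3))
    return im,kw
def Lpts(x,y,a,z,w=True):
    a=np.radians(a);M=np.array([[np.cos(a),-np.sin(a)],[np.sin(a),np.cos(a)]])
    q=np.array([[0,0],[75,0],[75,12],[12,12],[12,45],[0,45]])/1e3@M.T+[x,y];return np.c_[q,np.full(6,z)]
E
python3 - <<'E'
from h import *
im,kw=look("ang3")
P=Lpts(.5225,-.209,180,.02);uv=proj("",P,kw);print(uv.round(0).tolist())
h=cv2.cvtColor(im,cv2.COLOR_RGB2HSV);m=((h[...,1]>150)&(h[...,2]>90)&(h[...,0]>12)&(h[...,0]<35)).astype(np.uint8)
n,l,st,c=cv2.connectedComponentsWithStats(m);k=1+st[1:,4].argmax();print(st[k],c[k])
cv2.polylines(im,[np.int32(uv.round())],True,(255,0,0),1)
cc=uv.mean(0).astype(int);x0,y0=max(0,cc[0]-120),max(0,cc[1]-90);print(x0,y0)
cv2.imwrite("pics/w5.png",cv2.resize(im[y0:y0+180,x0:x0+240,::-1],(800,600),interpolation=cv2.INTER_CUBIC))
E
```

```text
13.25 [ 0.4905 -0.2342  0.1612] [ 0.4906 -0.2352  0.1605] 0.041
[[354.0, 161.0], [268.0, 161.0], [268.0, 175.0], [340.0, 175.0], [339.0, 210.0], [352.0, 210.0]]
[ 268  159   85   51 1737] [319.42026482 172.93839954]
200 91
```

View pics/w5.png

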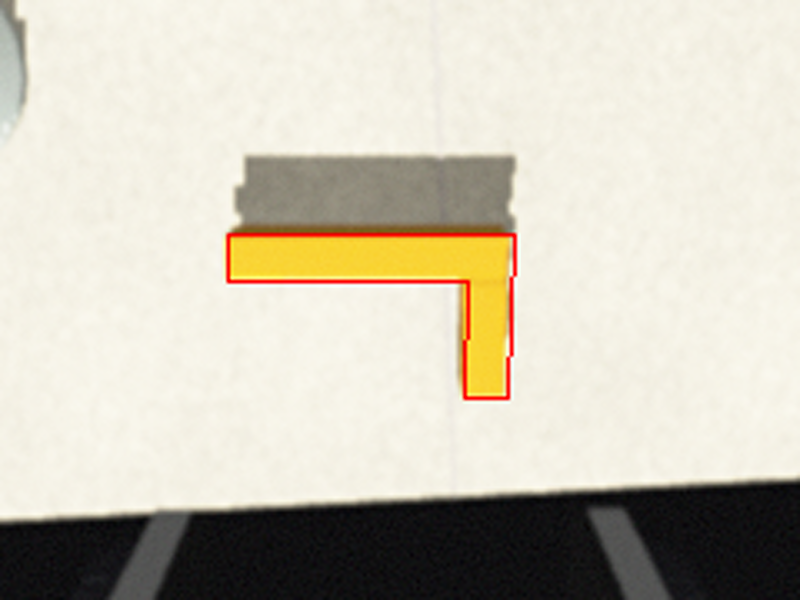

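The bright angle lies flat exactly where predicted: origin (0.522, −0.209), yaw 180°. Regrasping it from above near the short-leg end.

```bash
python3 - <<'E'
from h import *
plan([.516,-.255,.011],frame(0),10)
E
```

```text
[[-0.2, 0.25, 1.5, 0.01, -0.0, -0.0], [-0.2, 0.25, 1.5, 0.01, -0.0, -0.0], [-0.2, 0.25, 1.5, 0.01, -0.0, -0.0], [-0.2, 0.25, 1.5, 0.01, -0.0, -0.0], [-0.2, 0.25, 1.5, 0.01, -0.0, -0.0]]
[[-0.2, 0.25, 1.5, 0.01, -0.0, -0.0], [-0.2, 0.25, 1.5, 0.01, -0.0, -0.0], [-0.2, 0.25, 1.5, 0.01, -0.0, -0.0], [-0.2, 0.25, 1.5, 0.01, -0.0, -0.0], [-0.2, 0.25, 1.5, 0.01, -0.0, -0.0]]
```

>>> servo_tool:
  increments:
    - [-0.4,0.5,1.6,0,0,0,-0.2]
    - [-0.4,0.5,1.6,0,0,0,-0.2]
    - [-0.4,0.5,1.6,0,0,0,-0.2]
    - [-0.4,0.5,1.6,0,0,0,-0.2]
    - [-0.4,0.5,1.6,0,0,0,-0.2]

```text
clock: 13.8
position: [0.5153, -0.2571, 0.0782]
ee_rot: [-0.001, 0.708, 0.706, 0.0]
contact_force: [-0.2, -0.5, 0.4]
width: 0.0511
gripper_force: 0.0
```

>>> servo_tool:
  increments:
    - [0,0,1.6,0,0,0,-0.2]
    - [0,0,1.6,0,0,0,-0.2]
    - [0,0,1.6,0,0,0,-0.2]
    - [0,0,1.2,0,0,0,-0.2]
    - [0,0,0.95,0,0,0,-0.2]

```text
clock: 14.3
position: [0.5149, -0.2562, 0.0087]
ee_rot: [-0.001, 0.708, 0.706, -0.0]
contact_force: [-0.6, -0.3, 0.2]
width: 0.0512
gripper_force: 0.0
```

>>> servo_tool:
  increments:
    - [0,0,0,0,0,0,0.4]
    - [0,0,0,0,0,0,0.6]
    - [0,0,0,0,0,0,1]
    - [0,0,0,0,0,0,1]
    - [0,0,0,0,0,0,1]
  squeeze: 70

```text
clock: 14.8
position: [0.5158, -0.2557, 0.0111]
ee_rot: [0.001, 0.708, 0.707, 0.0]
contact_force: [-0.1, -0.3, 1.2]
width: 0.0099
gripper_force: 68.5
```

>>> servo_tool:
  increments:
    - [0,0,0,0,0,0,1]
    - [0,0,0,0,0,0,1]
    - [0,0,0,0,0,0,1]
    - [0,0,0,0,0,0,1]
    - [0,0,-0.2,0,0,0,1]

```text
clock: 15.3
position: [0.515, -0.255, 0.0121]
ee_rot: [-0.0, 0.708, 0.706, 0.0]
contact_force: [0.9, -0.2, -2.4]
width: 0.0096
gripper_force: 68.3
```

```bash
cat >> h.py <<'E'
def tcp(H,ox,oy,yaw=12.8):
    a=np.radians(180+yaw);return np.array(H)+np.array([[np.cos(a),-np.sin(a)],[np.sin(a),np.cos(a)]])@np.array([6+ox,46.5+oy])/1e3
E
python3 - <<'E'
from h import *
t=tcp([.539,.302],20,20);print(t)
st=plan([.516,-.255,.14],frame(0),5)
st=plan([*t,.10],frame(12.8),15,st)
E
```

```text
[0.52837909 0.23139231]
[[0.0, 0.02, -2.56, -0.01, -0.01, -0.02], [0.0, 0.02, -2.56, -0.01, -0.01, -0.02], [0.0, 0.02, -2.56, -0.01, -0.01, -0.02], [0.0, 0.02, -2.56, -0.01, -0.01, -0.02], [0.0, 0.02, -2.56, -0.01, -0.01, -0.02]]
[[3.24, 0.08, 0.27, 0.0, 0.0, -0.85], [3.24, 0.13, 0.27, 0.0, 0.0, -0.85], [3.24, 0.18, 0.27, 0.0, 0.0, -0.85], [3.24, 0.23, 0.27, 0.0, 0.0, -0.85], [3.23, 0.28, 0.27, 0.0, 0.0, -0.85]]
[[3.23, 0.32, 0.27, 0.0, 0.0, -0.85], [3.22, 0.37, 0.27, 0.0, 0.0, -0.85], [3.22, 0.42, 0.27, 0.0, 0.0, -0.85], [3.21, 0.47, 0.27, 0.0, 0.0, -0.85], [3.2, 0.52, 0.27, 0.0, 0.0, -0.85]]
[[3.19, 0.56, 0.27, 0.0, 0.0, -0.85], [3.19, 0.61, 0.27, 0.0, 0.0, -0.85], [3.18, 0.66, 0.27, 0.0, 0.0, -0.85], [3.17, 0.7, 0.27, 0.0, 0.0, -0.85], [3.16, 0.75, 0.27, 0.0, 0.0, -0.85]]
```

>>> servo_tool:
  increments:
    - [0,0,-1.5,0,0,0,1]
    - [0,0,-2.5,0,0,0,1]
    - [0,0,-3,0,0,0,1]
    - [0,0,-3,0,0,0,1]
    - [0,0,-2.5,0,0,0,1]
  squeeze: 90

```text
clock: 15.8
position: [0.5148, -0.2548, 0.138]
ee_rot: [-0.001, 0.708, 0.707, 0.0]
contact_force: [-0.6, -0.3, -2.1]
width: 0.0089
gripper_force: 89.5
```

>>> servo_tool:
  increments:
    - [1.5,0.1,0.25,0,0,-0.85,1]
    - [3.2,0.15,0.25,0,0,-0.85,1]
    - [3.2,0.2,0.25,0,0,-0.85,1]
    - [3.2,0.25,0.25,0,0,-0.85,1]
    - [3.2,0.3,0.25,0,0,-0.85,1]

```text
clock: 16.3
position: [0.5188, -0.1094, 0.1225]
ee_rot: [-0.002, 0.681, 0.733, -0.001]
contact_force: [-0.0, 0.6, -1.1]
width: 0.0091
gripper_force: 89.5
```

>>> servo_tool:
  increments:
    - [3.2,0.3,0.25,0,0,-0.85,1]
    - [3.2,0.35,0.25,0,0,-0.85,1]
    - [3.2,0.4,0.25,0,0,-0.85,1]
    - [3.2,0.45,0.25,0,0,-0.85,1]
    - [3.2,0.5,0.25,0,0,-0.85,1]

```text
clock: 16.8
position: [0.5219, 0.0514, 0.1101]
ee_rot: [-0.002, 0.653, 0.757, -0.001]
contact_force: [0.2, -0.2, -1.4]
width: 0.0092
gripper_force: 89.5
```

>>> servo_tool:
  increments:
    - [3.2,0.55,0.25,0,0,-0.85,1]
    - [3.2,0.6,0.25,0,0,-0.85,1]
    - [3.2,0.65,0.25,0,0,-0.85,1]
    - [2.5,0.7,0.25,0,0,-0.85,1]
    - [2,0.7,0.25,0,0,-0.85,1]

```text
clock: 17.3
position: [0.5288, 0.1958, 0.0975]
ee_rot: [-0.002, 0.624, 0.781, -0.002]
contact_force: [0.1, 0.2, -2.1]
width: 0.0088
gripper_force: 89.5
```

```bash
python3 - <<'E'
from h import *
im,kw=look("tray2")
p,r,s=pose();print(s["width"],s["contact_force"].round(1),r.as_matrix()[:2,1].round(3))
# overlay predictions: inner home origin H => inner outer corner
from numpy import radians as rd
H=np.array([.539,.302]);a=rd(192.8);M=np.array([[np.cos(a),-np.sin(a)],[np.sin(a),np.cos(a)]])
c=H-M@[.012,.012]
uv=proj("",Lpts(*c,192.8,.023),kw);print(uv.round(0).tolist())
cv2.polylines(im,[np.int32(uv.round())],True,(255,0,0),1)
o=p[:2]-M@np.array([.006,.0465]);uv2=proj("",Lpts(*o,192.8,p[2]+.0095),kw)
cv2.polylines(im,[np.int32(uv2.round())],True,(0,0,255),1)
cc=uv.mean(0).astype(int);x0,y0=max(0,cc[0]-120),max(0,cc[1]-70);print(x0,y0)
cv2.imwrite("pics/w6.png",cv2.resize(im[y0:y0+180,x0:x0+240,::-1],(800,600),interpolation=cv2.INTER_CUBIC))
E
```

```text
17.45 [0.5293 0.1949 0.0977] [0.5295 0.194  0.098 ] 0.035
0.009112221422927964 [-0.3 -0.1 -2.2] [0.975 0.221]
[[395.0, 30.0], [268.0, 30.0], [269.0, 52.0], [374.0, 52.0], [371.0, 109.0], [390.0, 109.0]]
224 0
```

View pics/w6.png

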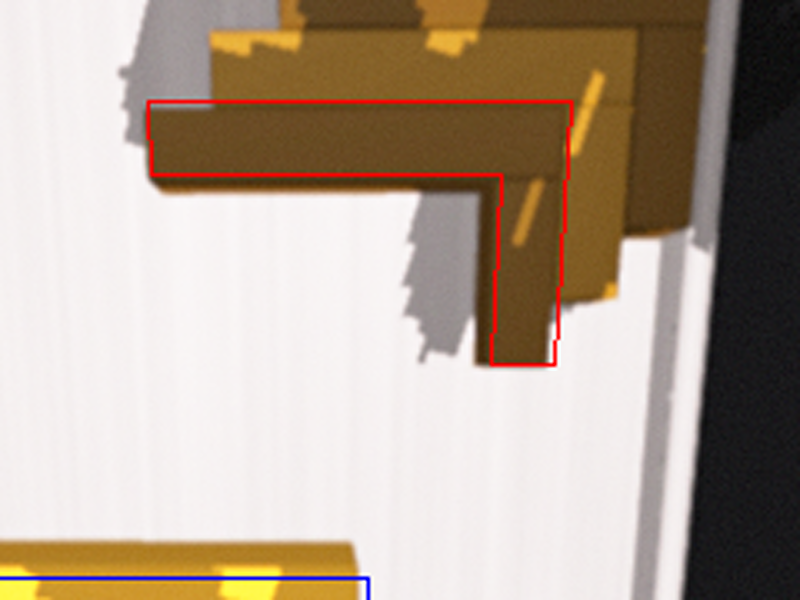

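The overlay fits the inner angle to within 1 mm at yaw 12.8°. Moving above the V with 4 mm clearance on each leg, then descending.

```bash
python3 - <<'E'
from h import *
t=tcp([.5385,.3012],-1.3+4,1.5+4);print(t)
st=plan([*t,.06],frame(12.8),5)
st=plan([*t,.017],frame(12.8),5,st)
E
```

```text
[0.54153672 0.24856476]
[[1.01, 0.48, 0.76, -0.05, 0.0, -0.01], [1.01, 0.48, 0.76, -0.05, 0.0, -0.01], [1.01, 0.48, 0.76, -0.05, 0.0, -0.01], [1.01, 0.48, 0.76, -0.05, 0.0, -0.01], [1.01, 0.48, 0.76, -0.05, 0.0, -0.01]]
[[0.0, 0.0, 0.86, 0.0, 0.0, 0.0], [0.0, 0.0, 0.86, 0.0, 0.0, 0.0], [0.0, 0.0, 0.86, 0.0, 0.0, 0.0], [0.0, 0.0, 0.86, 0.0, 0.0, 0.0], [0.0, 0.0, 0.86, 0.0, 0.0, 0.0]]
```

>>> servo_tool:
  increments:
    - [1.0,0.48,0.75,0,0,0,1]
    - [1.0,0.48,0.75,0,0,0,1]
    - [1.0,0.48,0.75,0,0,0,1]
    - [1.0,0.48,0.75,0,0,0,1]
    - [1.0,0.48,0.8,0,0,0,1]

```text
clock: 18.0
position: [0.5442, 0.2487, 0.0609]
ee_rot: [-0.0, 0.625, 0.781, -0.0]
contact_force: [-0.4, 0.8, -1.0]
width: 0.0089
gripper_force: 89.5
```

>>> servo_tool:
  increments:
    - [0,0,0.9,0,0,0,1]
    - [0,0,0.8,0,0,0,1]
    - [0,0,0,0,0,0,1]
    - [0,0,0,0,0,0,1]
    - [0,0,0,0,0,0,1]

```text
clock: 18.5
position: [0.5443, 0.2475, 0.0452]
ee_rot: [0.0, 0.625, 0.781, 0.0]
contact_force: [0.0, -0.1, -1.7]
width: 0.0091
gripper_force: 89.4
```

```bash
python3 - <<'E'
from h import *
im,kw=look("tray3")
p,r,s=pose();print(s["contact_force"].round(1),r.as_matrix()[:2,1].round(3))
H=np.array([.5385,.3012]);a=np.radians(192.8);M=np.array([[np.cos(a),-np.sin(a)],[np.sin(a),np.cos(a)]])
c=H-M@[.012,.012]
cv2.polylines(im,[np.int32(proj("",Lpts(*c,192.8,.023),kw).round())],True,(255,0,0),1)
o=p[:2]-M@np.array([.0047,.048]);uv2=proj("",Lpts(*o,192.8,p[2]+.0095),kw)
print("offset to home mm",(M.T@(o-H)*1e3).round(1))
cv2.polylines(im,[np.int32(uv2.round())],True,(0,0,255),1)
cc=uv2.mean(0).astype(int);x0,y0=max(0,cc[0]-120),max(0,cc[1]-110);print(x0,y0)
cv2.imwrite("pics/w7.png",cv2.resize(im[y0:y0+180,x0:x0+240,::-1],(800,600),interpolation=cv2.INTER_CUBIC))
E
```

```text
18.65 [0.5444 0.2476 0.0454] [0.5443 0.2477 0.0453] 0.003
[ 0.9 -0.4 -2. ] [0.976 0.219]
offset to home mm [1.5 5.5]
137 100
```

View pics/w7.png

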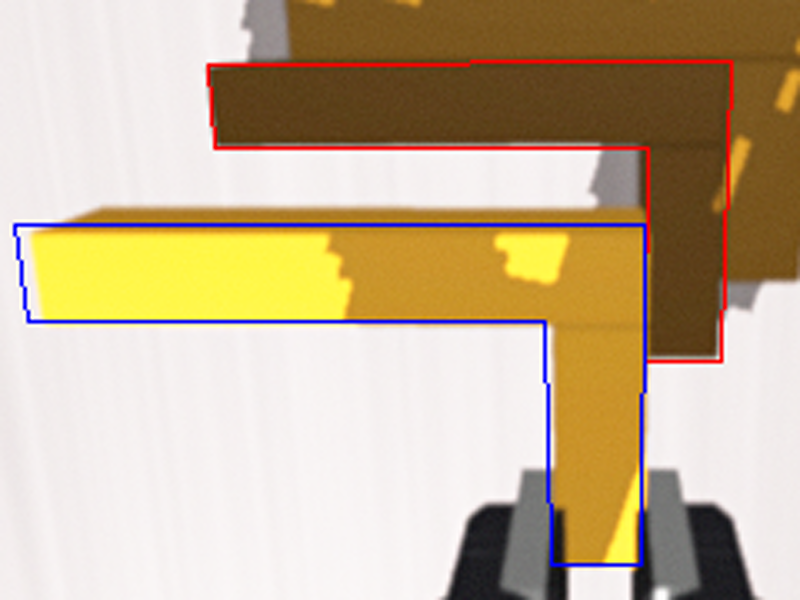

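Overlay agrees with the held angle. I'll shift 2.5 mm away from the stored short leg, then go down.

>>> servo_tool:
  increments:
    - [0,-0.25,0.2,0,0,0,1]
    - [0,0,0.6,0,0,0,1]
    - [0,0,0.6,0,0,0,1]
    - [0,0,0.6,0,0,0,1]
    - [0,0,0.5,0,0,0,1]

```text
clock: 19.2
position: [0.5413, 0.2471, 0.0189]
ee_rot: [-0.0, 0.625, 0.781, -0.0]
contact_force: [1.3, 0.3, -1.5]
width: 0.0089
gripper_force: 89.5
```

>>> servo_tool:
  increments:
    - [0,0,0.1,0,0,0,1]
    - [0,0,0.1,0,0,0,1]
    - [0,0,0.1,0,0,0,1]
    - [0,0,0.1,0,0,0,1]
    - [0,0,0,0,0,0,1]

```text
clock: 19.7
position: [0.5416, 0.2472, 0.0158]
ee_rot: [0.0, 0.625, 0.781, 0.0]
contact_force: [0.1, -0.1, -1.7]
width: 0.0091
gripper_force: 89.5
```

>>> servo_tool:
  increments:
    - [0,0,0.05,0,0,0,1]
    - [0,0,0.05,0,0,0,1]
    - [0,0,0.05,0,0,0,1]
    - [0,0,0,0,0,0,1]
    - [0,0,0,0,0,0,1]

```text
clock: 20.2
position: [0.5416, 0.2472, 0.0144]
ee_rot: [0.0, 0.625, 0.781, 0.0]
contact_force: [-0.3, 0.3, -2.1]
width: 0.009
gripper_force: 89.6
```

>>> servo_tool:
  increments:
    - [0,0,0.05,0,0,0,1]
    - [0,0,0,0,0,0,1]
    - [0,0,0,0,0,0,1]
    - [0,0,0,0,0,0,1]
    - [0,0,0,0,0,0,1]

```text
clock: 20.7
position: [0.5416, 0.2472, 0.0141]
ee_rot: [0.0, 0.625, 0.781, 0.0]
contact_force: [-0.4, -0.4, 2.8]
width: 0.0089
gripper_force: 90.0
```

Floor contact. Sliding home: first toward the long leg (+tool x), then the short leg (+tool y).

>>> servo_tool:
  increments:
    - [0.1,0,0,0,0,0,1]
    - [0.1,0,0,0,0,0,1]
    - [0.1,0,0,0,0,0,1]
    - [0.1,0,0,0,0,0,1]
    - [0,0,0,0,0,0,1]

```text
clock: 21.2
position: [0.5412, 0.2514, 0.0141]
ee_rot: [0.0, 0.625, 0.781, 0.001]
contact_force: [0.8, -1.8, 5.0]
width: 0.0086
gripper_force: 90.3
```

>>> servo_tool:
  increments:
    - [0,0.1,0,0,0,0,1]
    - [0,0.1,0,0,0,0,1]
    - [0,0.1,0,0,0,0,1]
    - [0,0,0,0,0,0,1]
    - [0,0,0,0,0,0,1]

```text
clock: 21.7
position: [0.5427, 0.2521, 0.0141]
ee_rot: [-0.001, 0.625, 0.781, -0.0]
contact_force: [-1.9, -0.5, 6.6]
width: 0.0088
gripper_force: 90.6
```

>>> servo_tool:
  increments:
    - [0.05,0,0,0,0,0,1]
    - [0.05,0,0,0,0,0,1]
    - [0.05,0,0,0,0,0,1]
    - [0,0,0,0,0,0,1]
    - [0,0,0,0,0,0,1]

```text
clock: 22.2
position: [0.543, 0.2531, 0.0141]
ee_rot: [-0.0, 0.625, 0.781, -0.0]
contact_force: [-1.3, -1.7, 6.6]
width: 0.0089
gripper_force: 90.5
```

>>> servo_tool:
  increments:
    - [0,0.1,0,0,0,0,1]
    - [0,0.1,0,0,0,0,1]
    - [0,0,0,0,0,0,1]
    - [0,0,0,0,0,0,1]
    - [0,0,0,0,0,0,1]

```text
clock: 22.7
position: [0.5436, 0.2536, 0.0141]
ee_rot: [-0.001, 0.625, 0.781, -0.001]
contact_force: [-3.7, -1.4, 8.8]
width: 0.0091
gripper_force: 90.8
```

>>> servo_tool:
  increments:
    - [0.1,0,0,0,0,0,1]
    - [0,0,0,0,0,0,1]
    - [0,0,0,0,0,0,1]
    - [0,0,0,0,0,0,1]
    - [0,0,0,0,0,0,1]

```text
clock: 23.2
position: [0.5439, 0.2543, 0.0141]
ee_rot: [-0.001, 0.625, 0.781, -0.001]
contact_force: [-2.3, -3.1, 7.2]
width: 0.0086
gripper_force: 90.7
```

```bash
python3 - <<'E'
from h import *
im,kw=look("tray4")
p,r,s=pose();print(s["contact_force"].round(1))
H=np.array([.5385,.3012]);a=np.radians(192.8);M=np.array([[np.cos(a),-np.sin(a)],[np.sin(a),np.cos(a)]])
o=p[:2]-M@np.array([.0047,.048]);print("offset to home mm",(M.T@(o-H)*1e3).round(1))
c=H-M@[.012,.012];uv=proj("",Lpts(*c,192.8,.023),kw);cc=uv.mean(0).astype(int);x0,y0=max(0,cc[0]-120),max(0,cc[1]-70);print(x0,y0)
cv2.imwrite("pics/w8.png",cv2.resize(im[y0:y0+180,x0:x0+240,::-1],(800,600),interpolation=cv2.INTER_CUBIC))
E
```

```text
23.35 [0.5439 0.2543 0.0141] [0.5439 0.2543 0.0141] 0.003
[-1.9 -3.   7.7]
offset to home mm [ 0.5 -1. ]
167 114
```

View pics/w8.png

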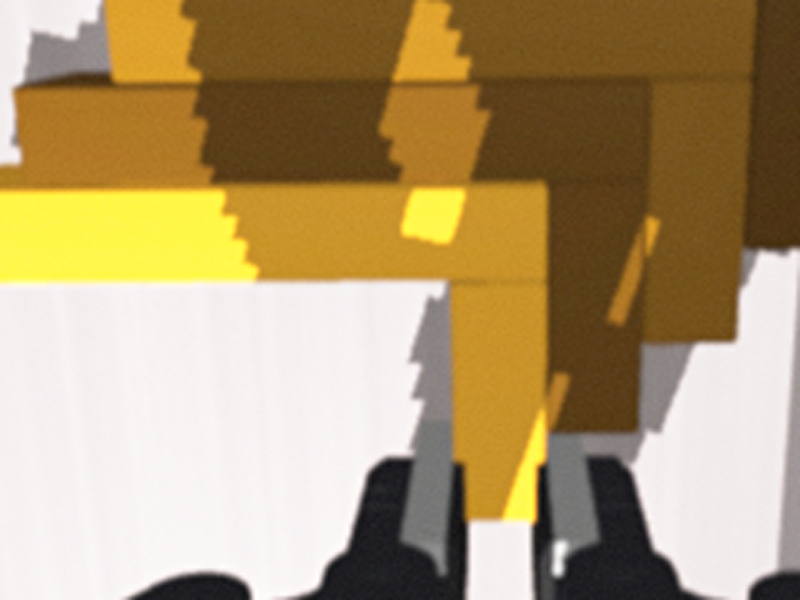

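Nested flush at the short leg, with a hairline (~1 mm) gap at the far end of the long leg. I'll release, then press with closed fingers from inside the V.

>>> servo_tool:
  increments:
    - [0,0,0,0,0,0,0.6]
    - [0,0,0,0,0,0,0.5]
    - [0,0,0,0,0,0,0.4]
    - [0,0,0,0,0,0,0.4]
    - [0,0,0,0,0,0,0.4]

```text
clock: 23.9
position: [0.5449, 0.2547, 0.0136]
ee_rot: [-0.0, 0.625, 0.781, -0.0]
contact_force: [-0.5, -0.5, -0.3]
width: 0.0255
gripper_force: 0.0
```

>>> servo_tool:
  increments:
    - [0,0,-0.5,0,0,0,0.4]
    - [0,0,-1,0,0,0,0.4]
    - [0,0,-1.5,0,0,0,0.4]
    - [0,0,-1.5,0,0,0,0.4]
    - [0,0,-1,0,0,0,0.4]

```text
clock: 24.4
position: [0.5458, 0.2549, 0.0708]
ee_rot: [0.001, 0.625, 0.781, 0.001]
contact_force: [0.4, -0.1, 0.9]
width: 0.0258
gripper_force: 0.0
```

```bash
python3 - <<'E'
from h import *
p,r,s=pose();print(s["clock"],p.round(4),s["width"])
H=np.array([.5385,.3012])
t=tcp(H,42-6,32-46.5);print(t)
st=plan([*t,.06],frame(12.8),5)
plan([*t,.018],frame(12.8),5,st)
E
```

```text
24.4 [0.5458 0.2549 0.0708] 0.0257645025986848
[0.50463328 0.26069018]
[[0.29, -0.78, 0.21, 0.03, -0.0, -0.03], [0.29, -0.78, 0.21, 0.03, -0.0, -0.03], [0.29, -0.78, 0.22, 0.03, -0.0, -0.03], [0.29, -0.78, 0.22, 0.03, -0.0, -0.03], [0.29, -0.78, 0.22, 0.03, -0.0, -0.03]]
[[0.0, 0.0, 0.84, 0.0, 0.0, 0.0], [0.0, 0.0, 0.84, 0.0, 0.0, 0.0], [0.0, 0.0, 0.84, 0.0, 0.0, 0.0], [0.0, 0.0, 0.84, 0.0, 0.0, 0.0], [0.0, 0.0, 0.84, 0.0, 0.0, 0.0]]
```

>>> servo_tool:
  increments:
    - [0.3,-0.8,0.2,0,0,0,1]
    - [0.3,-0.8,0.2,0,0,0,1]
    - [0.3,-0.8,0.2,0,0,0,1]
    - [0.3,-0.8,0.2,0,0,0,1]
    - [0.3,-0.7,0.2,0,0,0,1]
  squeeze: 30

```text
clock: 24.9
position: [0.5021, 0.2607, 0.058]
ee_rot: [-0.0, 0.625, 0.781, -0.001]
contact_force: [-0.2, 0.4, 0.9]
width: 0.0
gripper_force: 0.0
```

>>> servo_tool:
  increments:
    - [0,0,0.9,0,0,0,1]
    - [0,0,0.9,0,0,0,1]
    - [0,0,0.8,0,0,0,1]
    - [0,0,0.8,0,0,0,1]
    - [0,0,0.8,0,0,0,1]

```text
clock: 25.4
position: [0.5039, 0.2607, 0.0158]
ee_rot: [-0.0, 0.625, 0.781, -0.0]
contact_force: [0.4, 0.1, 0.8]
width: -0.0
gripper_force: 0.0
```

>>> servo_tool:
  increments:
    - [0.2,0,0,0,0,0,1]
    - [0.2,0,0,0,0,0,1]
    - [0.1,0,0,0,0,0,1]
    - [0.1,0,0,0,0,0,1]
    - [0.1,0,0,0,0,0,1]

```text
clock: 25.9
position: [0.5024, 0.2678, 0.0172]
ee_rot: [0.0, 0.625, 0.781, 0.0]
contact_force: [0.2, 0.8, 0.6]
width: -0.0
gripper_force: 0.0
```

>>> servo_tool:
  increments:
    - [0.05,0,0,0,0,0,1]
    - [0.05,0,0,0,0,0,1]
    - [0.05,0,0,0,0,0,1]
    - [0,0,0,0,0,0,1]
    - [0,0,0,0,0,0,1]

```text
clock: 26.4
position: [0.5018, 0.269, 0.0168]
ee_rot: [0.0, 0.625, 0.781, 0.0]
contact_force: [-0.2, -0.6, -0.2]
width: -0.0004
gripper_force: 0.0
```

>>> servo_tool:
  increments:
    - [0.05,0,0,0,0,0,1]
    - [0.05,0,0,0,0,0,1]
    - [0.05,0,0,0,0,0,1]
    - [0,0,0,0,0,0,1]
    - [0,0,0,0,0,0,1]

```text
clock: 26.9
position: [0.5014, 0.2702, 0.0168]
ee_rot: [0.0, 0.625, 0.781, -0.0]
contact_force: [-0.7, -2.3, 0.3]
width: -0.0001
gripper_force: 1.0
```

>>> servo_tool:
  increments:
    - [0.05,0,0,0,0,0,1]
    - [0.05,0,0,0,0,0,1]
    - [0.0,0,0,0,0,0,1]
    - [0,0,0,0,0,0,1]
    - [0,0,0,0,0,0,1]

```text
clock: 27.4
position: [0.5013, 0.2706, 0.0168]
ee_rot: [0.0, 0.625, 0.781, -0.001]
contact_force: [0.4, -5.3, 1.4]
width: 0.0002
gripper_force: 2.6
```

>>> servo_tool:
  increments:
    - [0.1,0,0,0,0,0,1]
    - [0.1,0,0,0,0,0,1]
    - [0.1,0,0,0,0,0,1]
    - [0,0,0,0,0,0,1]
    - [0,0,0,0,0,0,1]

```text
clock: 27.9
position: [0.5011, 0.2708, 0.0168]
ee_rot: [0.002, 0.624, 0.782, -0.002]
contact_force: [3.0, -14.8, 2.7]
width: 0.0001
gripper_force: 6.9
```

>>> servo_tool:
  increments:
    - [-0.3,0,0,0,0,0,1]
    - [-0.4,0.2,0,0,0,0,1]
    - [0,0.4,0,0,0,0,1]
    - [0,0.4,0,0,0,0,1]
    - [0,0.3,0,0,0,0,1]

```text
clock: 28.4
position: [0.5155, 0.2711, 0.0169]
ee_rot: [0.0, 0.625, 0.781, 0.001]
contact_force: [0.1, 1.0, 0.2]
width: 0.0001
gripper_force: 0.0
```

>>> servo_tool:
  increments:
    - [0,0.1,0,0,0,0,1]
    - [0,0.1,0,0,0,0,1]
    - [0,0.05,0,0,0,0,1]
    - [0,0,0,0,0,0,1]
    - [0,0,0,0,0,0,1]

```text
clock: 28.9
position: [0.5171, 0.271, 0.0168]
ee_rot: [-0.0, 0.625, 0.781, -0.0]
contact_force: [0.5, 0.3, -0.9]
width: 0.0001
gripper_force: 0.0
```

>>> servo_tool:
  increments:
    - [0,0.1,0,0,0,0,1]
    - [0,0.1,0,0,0,0,1]
    - [0,0,0,0,0,0,1]
    - [0,0,0,0,0,0,1]
    - [0,0,0,0,0,0,1]

```text
clock: 29.4
position: [0.5193, 0.2714, 0.0168]
ee_rot: [0.0, 0.625, 0.781, 0.0]
contact_force: [-0.2, -0.1, -0.4]
width: 0.0
gripper_force: 0.0
```

>>> servo_tool:
  increments:
    - [0,0.1,0,0,0,0,1]
    - [0,0.1,0,0,0,0,1]
    - [0,0,0,0,0,0,1]
    - [0,0,0,0,0,0,1]
    - [0,0,0,0,0,0,1]

```text
clock: 29.9
position: [0.5204, 0.2717, 0.0167]
ee_rot: [-0.0, 0.625, 0.781, -0.001]
contact_force: [-3.6, -0.9, 1.5]
width: -0.0003
gripper_force: 1.6
```

Contact with the short leg. Pressing it home, then once more at the corner in +tool x, then lifting away.

>>> servo_tool:
  increments:
    - [0,0.1,0,0,0,0,1]
    - [0,0.1,0,0,0,0,1]
    - [0,0.1,0,0,0,0,1]
    - [0,0,0,0,0,0,1]
    - [0,0,0,0,0,0,1]

```text
clock: 30.4
position: [0.5208, 0.2714, 0.0163]
ee_rot: [-0.002, 0.625, 0.781, -0.003]
contact_force: [-7.9, -2.1, 4.6]
width: -0.0004
gripper_force: 4.0
```

>>> servo_tool:
  increments:
    - [0,-0.8,0,0,0,0,1]
    - [0.2,-0.4,0,0,0,0,1]
    - [0.2,0,0,0,0,0,1]
    - [0.2,0,0,0,0,0,1]
    - [0.2,0,0,0,0,0,1]

```text
clock: 30.9
position: [0.5118, 0.2731, 0.0171]
ee_rot: [0.003, 0.623, 0.782, -0.003]
contact_force: [4.1, -19.7, 5.0]
width: -0.0
gripper_force: 10.2
```

>>> servo_tool:
  increments:
    - [-0.4,0,0,0,0,0,1]
    - [-0.4,0,-0.5,0,0,0,1]
    - [0,0,-2,0,0,0,1]
    - [0,0,-3,0,0,0,1]
    - [0,0,-3,0,0,0,1]

```text
clock: 31.4
position: [0.5128, 0.2704, 0.1029]
ee_rot: [-0.0, 0.625, 0.781, 0.001]
contact_force: [0.3, -0.7, 0.3]
width: 0.0001
gripper_force: 0.0
```

>>> servo_tool:
  increments:
    - [-2,0,-2,0,0,0,1]
    - [-2,0,-2,0,0,0,1]
    - [-1,0,-1,0,0,0,1]
    - [0,0,0,0,0,0,1]
    - [0,0,0,0,0,0,1]

```text
clock: 31.9
position: [0.5231, 0.2215, 0.1514]
ee_rot: [-0.0, 0.625, 0.78, 0.0]
contact_force: [0.0, 1.3, -0.3]
width: 0.0002
gripper_force: 0.0
```

```bash
python3 - <<'E'
from h import *
im,kw=look("tray5")
H=np.array([.5385,.3012]);a=np.radians(192.8);M=np.array([[np.cos(a),-np.sin(a)],[np.sin(a),np.cos(a)]])
c=H-M@[.012,.012];uv=proj("",Lpts(*c,192.8,.023),kw)
print("home L pred",proj("",Lpts(*H,192.8,.023),kw).round(1).tolist())
cc=uv.mean(0).astype(int);x0,y0=max(0,cc[0]-80),max(0,cc[1]-60);print(x0,y0)
cv2.imwrite("pics/w9.png",cv2.resize(im[y0:y0+120,x0:x0+160,::-1],(800,600),interpolation=cv2.INTER_CUBIC))
E
```

```text
32.05 [0.5225 0.2216 0.1506] [0.5226 0.2216 0.1506] 0.002
home L pred [[360.2, 102.3], [264.7, 102.5], [265.4, 118.3], [344.5, 118.1], [343.6, 159.4], [358.2, 159.4]]
257 51
```

View pics/w9.png

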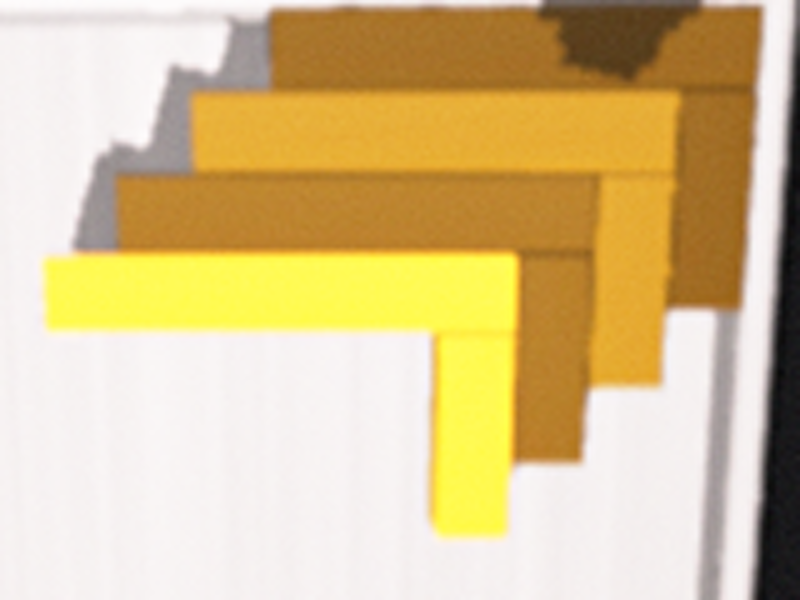

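The bright angle is flat and flush along both legs of the innermost stored angle, corner at (517,253). The stack is undisturbed and the gripper is clear. Handing in.

```bash
python3 -c "
from rig import manip
print(manip.sign_off())"
```

```text
the job is handed in; nothing more can be done
None
```

The bright angle was laid gently on its side on the towel, then nested flat and flush against both legs of the innermost stored angle, and the job is handed in (no verdict returned); it took about 32 s of the 66 s allowed, and the last wrist picture shows the stored stack still in its corner.

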